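# Sieve the mixed nuts and draw off the hazelnuts

## Robot

A 7-joint arm with a two-finger parallel gripper is mounted at the origin on a cart in front of the work surface, level with it; the furniture and walls round the work are solid. World frame = base frame: x ahead of the robot, y to its left, z up, the work surface at z = 0. Lengths are in m, angles in rad, forces in N, time in s.
With the tool pointing down it reaches from about 0.4 to 0.875 m from the base axis. Payload 19.3 kg.
Tool frame: the origin (TCP) lies on the centre line of the jaws, within the pads' length; the fingertips stand 8 mm ahead of it and the grasp point (between the pads) lies 11 mm behind it; z points along the fingers, y is the line along which they close (so a half turn about z gives the same grasp; the last joint's range is limited). The gripper opens to 85 mm and grips with 20 to 120 N. Pads are 22 mm wide; open, the fingers measure 114 mm over their backs; the gripper's body (76 mm by 85 mm) begins 54 mm behind the grasp point. The pads swing forward as they close: fully open they stand 13 mm farther back than shut.
Start: joints at [1.275, 0.521, -0.036, 1.599, 0.021, 1.021, -0.113], TCP at [0.14, -0.609, 0.212] pointing down, gripper open.
Joint ranges: [-2.91, 2.91], [-0.3, 2.13], [-1.5, 1.42], [0.17, 2.43], [-1.26, 4.41], [0.16, 1.93], [-2.52, 2.52]. Speed limits (rad/s): [1.89, 1.89, 2.39, 2.39, 3.01, 3.01, 3.01].

## Interface

Orientations are given as [roll, pitch, yaw] about the fixed x, y, z axes, in that order (R = Rz(yaw) Ry(pitch) Rx(roll)).
In Python, from workcell import status, grab_frame, camera_params, bot, search_frame, silhouettes gives the robot as it stands.
- The arm moves only by the shell command python3 -m creep 'ROWS' [FORCE]. ROWS is JSON, a list of rows, each a list of 5 numbers: the shift along the tool's x, y, z in units of 60 mm (1.0 is 60 mm), then the turn about the tool's z in units of 8 degrees (1.0 is 8 degrees), then the opening, from 0 (shut) to 1 (fully open). In form: [[x, y, z, twist, hand], ...]. A call has 1 to 5 rows; each row is the pose to reach, as a shift and turn from the pose commanded when the call began, along the tool's axes at that moment; what a row does not reach only later rows make up. A row lasts 1/8 s, in which the tool goes at most 62.5 mm and 10.7 degrees, less where a joint would pass 70% of its speed; a pose out of reach is approached as far as the arm can. A call with a gripper value outside its range is refused whole. The fingers move at their own pace and stop on an object; FORCE is the grip in N (left out, the last holds). Time passes only in rows, so rows that repeat a pose let the fingers close. It gives the time, the measured TCP pose, the force, the opening and the grip force at its end, in the units of the state.
- status.observe(): the state, without advancing time (a new reading comes with each control period).
- grab_frame(name): name is "side" or "top" or "wrist"; returns the picture (384x512x3 uint8, blue, green, red); there is no depth.
- camera_params(name): a dict with "K" (3x3 intrinsics, pixels), "k1" (the pictures are not rectified: a ray, as slopes to the right and down, at radius r is drawn at 1 + k1 r^2 times it, then the intrinsics apply), "rvec" (rotation vector, rad) and "tvec" (3), from world to camera coordinates, as OpenCV has them; the wrist camera has in their place "tool_from_camera" (4x4, takes a point from camera to tool coordinates, whose origin is the TCP and whose axes are the flange's). Camera axes: x right, y down, z forward; pixel columns grow to the right and rows downward; lengths in m; the calibration is good to about 2 mm. A picture is of the moment at which its call begins: read the wrist's pose just before it. camera_params takes no time and is no camera call.
- bot.job_done(): hands the job in; it is judged then, once.
Trained networks look in the newest picture that a camera, given by its name, has taken for a name from the list of things; names that differ only in an ending like _2 or _b are one class to them, and where a whole thing is asked for, a point or a joint stands for the part that bears it (a point fixed in the world has none). Each returns a list of dicts, best first, with "p" (0 to 1); they miss things now and then, are a little off and sometimes report something else, mostly with a low value. They report only what shows in the picture. A call takes as long as a camera call.
- search_frame(camera, name): "extent" ([left, top, right, bottom] as shares, 0 to 1, of the picture: columns of its width, rows of its height, round what is visible of it).
- silhouettes(camera, name): "mask" (384x512 bool, what is visible of it) and "extent" ([left, top, right, bottom] as shares, 0 to 1, of the picture: columns of its width, rows of its height, round what is visible of it).
The state is a dict: "clock": time; "qpos": joint angles; "qd": joint speeds; "joint_efforts": joint torques, N m; "position": TCP position; "tool_rot": TCP orientation; "force": force on the tool from outside, world axes, zero at the start; "moment": the same for the moment, N m; "grip_width": finger opening in m; "finger_force": force on a finger pad.
Only numpy, scipy, OpenCV 4.12 (cv2) and the standard library are available. Lean on these libraries where they do the work, as an engineer would, in place of code of your own. Each camera call takes 0.05 s, during which the arm holds its last target. There are 200 camera calls.

## Task

Sort the nuts: stand the blue tub squarely on its mark under the spout, lift the sieve just clear of the hopper and, keeping it level over the hopper, shake it side to side until every hazelnut has dropped through and only the walnuts are left in it. Then set the sieve, walnuts inside, on the chopping board, press the red pedal fully down to its stop and hold it there until all the hazelnuts have rolled into the tub, and let it spring back. Gather any walnuts lying loose on the worktop into the sieve too, and leave the pepper mill where it stands.

Things in the scene. Friction and masses are not known exactly. Their poses are not given: they have to be found in the camera images.
- stand: White nut-grading stand, fixed, 174 (x) x 220 (y) x 162 mm high, open on top; origin: centre of its underside, z up; at yaw 0 its front (-x) looks at the robot. Inside, a steel hopper 164 (x) x 210 (y) mm, its floor falling to a gate in the -y side; from there a 70 mm wide chute leads on in -y to the spout.
- hopper (a point): Centre of the hopper's mouth, 148 mm above the worktop; axes as the stand's. At the start the sieve stands in the hopper with its origin here, on two ledges 14 mm below the hopper's rim, with about 7 mm play each way.
- spout (a point): Middle of the chute's lip, floor of the chute, 66 mm above the worktop (166 mm from the stand's centre along its -y). Nuts roll off it along the stand's -y.
- park_mark (a point): Centre of the blue-edged white mark (116 x 116 mm) on the worktop below the spout, where the blue tub belongs; 226 mm from the stand's centre along its -y. Its -x and -y sides are free.
- pedal (a joint): Red hinged spring pedal (78 x 50 mm plate, black rubber pad) in front of the stand's gate; 0 at rest (gate shut), 0.50 rad fully down at its stop (gate open). Springs back when let go. Takes about 4 N at first and 10 N at the stop.
- pedal_top (a point): Point to press: top of the pedal's rubber pad, 50 mm in front (stand's -x) of the hinge line (which is along the stand's y), about 124 mm above the worktop at rest; goes down about 24 mm. With the gate open the nuts take a few seconds to roll out.
- sieve_grip (a point): Centre of the sieve's wooden grip, a block 80 mm long (sieve's x), 22 mm wide (y), 28 mm high, 106 mm above the sieve's underside; axes as the sieve's. It is the middle of a bail that stands on the middles of the -x and +x walls and runs along x over the sieve. A grip of about 50 N holds it.
- sieve: Loose aluminium sieve, 0.35 kg, 148 (x) x 128 (y) mm, walls 52 mm high, bail to 120 mm; origin: centre of its underside. Floor 8 mm up: flat in the middle 40 mm, then rising at 10 degrees for 15 mm towards the -y and +y walls; along each of these is an open slot 25 x 140 mm. Shaken along y by some 25 mm each way, several strokes a second, hazelnuts roll over and drop through the slots; walnuts cannot.
- board: Wooden chopping board lying on the worktop, fixed, 200 mm (its x) by 300 mm (its y, which points towards the robot: the long side runs away from the robot), 21 mm high; origin at the centre of its underside.
- tub_center (a point): Centre (half-way up) of the loose blue open tub, 104 (x) x 104 (y) x 45 mm high, walls 3 mm, 0.15 kg, at first on the board; axes as the tub's, z up; its underside is 22.5 mm below.
- tub_handle (a point): Middle of the tub's white handle block, 14 mm thick (tub's x), 46 mm long (y), its top 70 mm above the tub's underside and 25 mm above the rim, on the outside of the middle of the -x wall; this point is 57 mm from the tub's centre in -x and 55 mm above its underside. On the mark the handle points to the stand's -x.
- pepper_mill: Small glass-and-steel mill, 44 x 44 x 90 mm, loose, behind the board; origin at its foot. Not part of the job.
- walnut_1_center (a point): Centre of walnut 1, a tan ridged ball 42 mm across with small flats, 22 g; in the sieve at the start.
- walnut_2_center (a point): Centre of walnut 2, a tan ridged ball 42 mm across with small flats, 22 g; in the sieve at the start.
- walnut_3_center (a point): Centre of walnut 3, a tan ridged ball 42 mm across with small flats, 22 g; if present, loose on the worktop at the start (left of the stand, in front of the tall cupboard, whose door (at x = 0.556) and handle (to x = 0.52 at y = 0.17, 270 mm up) the arm must not hit).
- walnut_4_center (a point): Centre of walnut 4, a tan ridged ball 42 mm across with small flats, 22 g; if present, loose on the worktop at the start (left of the stand, in front of the tall cupboard, whose door (at x = 0.556) and handle (to x = 0.52 at y = 0.17, 270 mm up) the arm must not hit).
- walnut_5_center (a point): Centre of walnut 5, a tan ridged ball 42 mm across with small flats, 22 g; if present, loose on the worktop at the start (left of the stand, in front of the tall cupboard, whose door (at x = 0.556) and handle (to x = 0.52 at y = 0.17, 270 mm up) the arm must not hit).
- walnut_6_center (a point): Centre of walnut 6, a tan ridged ball 42 mm across with small flats, 22 g; if present, loose on the worktop at the start (left of the stand, in front of the tall cupboard, whose door (at x = 0.556) and handle (to x = 0.52 at y = 0.17, 270 mm up) the arm must not hit).
- hazelnut_1_center (a point): Centre of hazelnut 1, a dark brown smooth ball 20 mm across, 12 g; if present, in the sieve at the start.
- hazelnut_2_center (a point): Centre of hazelnut 2, a dark brown smooth ball 20 mm across, 12 g; if present, in the sieve at the start.
- hazelnut_3_center (a point): Centre of hazelnut 3, a dark brown smooth ball 20 mm across, 12 g; if present, in the sieve at the start.
- hazelnut_4_center (a point): Centre of hazelnut 4, a dark brown smooth ball 20 mm across, 12 g; if present, in the sieve at the start.
- hazelnut_5_center (a point): Centre of hazelnut 5, a dark brown smooth ball 20 mm across, 12 g; if present, in the sieve at the start.
- hazelnut_6_center (a point): Centre of hazelnut 6, a dark brown smooth ball 20 mm across, 12 g; if present, in the sieve at the start.

How it is judged:
By the outcome, as a careful person would: the job done as asked, in the order asked, and still so for the second after the job is handed in, with the robot touching nothing.
Of hazelnut_1, hazelnut_2, hazelnut_3, hazelnut_4, hazelnut_5, hazelnut_6 only 3 to 6 are there at a start; the rules pass over those that are not, and their reading is None.
Of walnut_3, walnut_4, walnut_5, walnut_6 only 2 to 4 are there at a start; the rules pass over those that are not, and their reading is None.
At some moment in a run one of tub may be knocked a few centimetres aside while the robot is not near it.
It also fails if it takes over 210 s, if anything falls off the work surface, if the arm or the gripper's body presses on something with over 40 N, if the wrist force passes 120 N, or if a joint passes its speed limit or range.

## Working session

There is one attempt and no reset: what is moved stays moved. The work goes in short steps, Python scripts to look and compute and a shell command to move; the robot and the scene stay as the last step left them, time stands still between calls to the robot, and variables do not carry over. Pictures are saved under pics/ and viewed, at most 14 in all, crops included, and the job is handed in when it is done.

```bash
ls; mkdir -p pics; python3 - <<'E'
from workcell import status, grab_frame, camera_params, bot, search_frame, silhouettes
import cv2,numpy as np
s=status.observe();print({k:np.round(v,3).tolist() for k,v in s.items()})
a=grab_frame("side");b=grab_frame("top");
cv2.imwrite("pics/side.png",a);cv2.imwrite("pics/top.png",b)
cv2.imwrite("pics/both.png",cv2.resize(np.vstack([a,b]),None,fx=.78,fy=.78))
for c in ["side","top","wrist"]: print(c,{k:np.round(v,3).tolist() for k,v in camera_params(c).items()})
for c in ["side","top"]:
  for n in ["stand","sieve","sieve_grip","tub_center","tub_handle","board","pedal","park_mark","pepper_mill","walnut_1_center","hazelnut_1_center"]:
    try: print(c,n,[(round(d["p"],2),np.round(np.array(d["extent"])*[512,384,512,384]).astype(int).tolist()) for d in search_frame(c,n)][:8])
    except Exception as e: print(c,n,e)
E
```

```text
pics
{'clock': 0.0, 'qpos': [1.275, 0.522, -0.036, 1.6, 0.021, 1.021, -0.113], 'qd': [-0.001, -0.0, 0.001, -0.0, 0.001, -0.002, -0.001], 'joint_efforts': [0.0, -92.711, 1.98, -36.992, 0.018, 0.008, 0.0], 'position': [0.14, -0.609, 0.212], 'tool_rot': [-3.14, 0.0, 0.226], 'force': [0.083, 0.488, -0.433], 'moment': [-0.045, 0.016, 0.013], 'finger_force': 0.0, 'grip_width': 0.085}
side {'K': [[378.412, 0.0, 255.505], [0.0, 378.412, 185.966], [0.0, 0.0, 1.0]], 'k1': -0.04, 'rvec': [2.19, -0.216, 0.108], 'tvec': [-0.484, 0.106, 1.464]}
top {'K': [[449.859, 0.0, 258.186], [0.0, 449.859, 186.86], [0.0, 0.0, 1.0]], 'k1': 0.046, 'rvec': [1.719, -2.226, 0.539], 'tvec': [0.016, 0.515, 1.608]}
wrist {'K': [[274.232, 0.0, 250.453], [0.0, 274.232, 192.897], [0.0, 0.0, 1.0]], 'k1': -0.054, 'tool_from_camera': [[0.0, -0.965, -0.26, 0.066], [1.0, 0.001, -0.001, -0.001], [0.001, -0.26, 0.965, -0.162], [0.0, 0.0, 0.0, 1.0]]}
side stand [(0.9, [225, 149, 296, 248]), (0.16, [218, 148, 225, 153])]
side sieve [(0.87, [245, 136, 287, 178])]
side sieve_grip [(0.88, [244, 138, 289, 179])]
side tub_center [(0.
[... 191 characters left out ...]
e park_mark [(0.64, [228, 151, 296, 248])]
side pepper_mill [(0.82, [312, 291, 328, 320])]
side walnut_1_center [(0.53, [276, 154, 283, 161]), (0.47, [244, 138, 289, 178])]
side hazelnut_1_center []
top stand [(0.89, [195, 156, 299, 224])]
top sieve [(0.79, [208, 152, 250, 200])]
top sieve_grip [(0.91, [210, 156, 247, 203])]
top tub_center [(0.62, [197, 159, 301, 226])]
top tub_handle [(0.82, [312, 167, 350, 201])]
top board [(0.94, [305, 150, 357, 226]), (0.16, [197, 158, 300, 224])]
top pedal [(0.65, [254, 172, 274, 221])]
top park_mark [(0.93, [199, 157, 298, 224]), (0.63, [207, 153, 249, 203])]
top pepper_mill [(0.63, [357, 150, 369, 166])]
top walnut_1_center []
top hazelnut_1_center []
```

View pics/both.png

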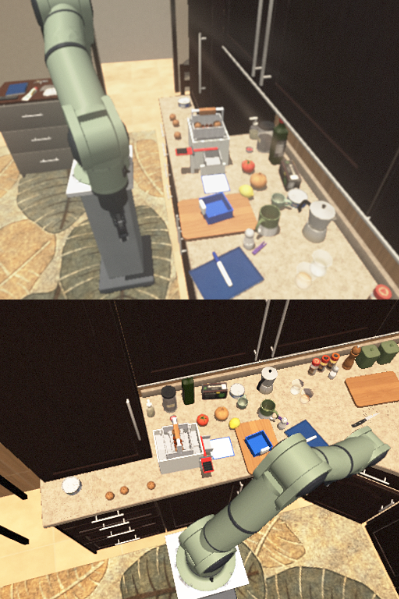

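The side view (upper) and top view (lower) show the stand with the sieve (top full-res about 230,180), the pedal at (264,197), the white mark at about (285,190), and the tub on the board at about (332,183). Three loose walnuts lie left of the stand at about (140,250), (159,244) and (194,239).

```bash
cat > h.py <<'E'
from workcell import status, grab_frame, camera_params, bot, search_frame, silhouettes
import cv2,numpy as np
from scipy.spatial.transform import Rotation as R
from scipy.optimize import least_squares
def pose(cam):
    "K,k1, world->cam R,t (wrist: from the current state)"
    p=camera_params(cam);K=np.array(p["K"])
    if cam!="wrist": return K,p["k1"],cv2.Rodrigues(np.array(p["rvec"]))[0],np.array(p["tvec"]).ravel()
    s=status.observe();T=np.eye(4);T[:3,:3]=R.from_euler("xyz",s["tool_rot"]).as_matrix();T[:3,3]=s["position"]
    M=np.linalg.inv(T@np.array(p["tool_from_camera"]));return K,p["k1"],M[:3,:3],M[:3,3]
def proj(P,X):
    K,k,Rm,t=P;c=np.atleast_2d(X)@Rm.T+t;d=c[:,:2]/c[:,2:]
    d=d*(1+k*(d**2).sum(1,keepdims=True));return d@K[:2,:2].T+K[:2,2]
def ray(P,uv):
    K,k,Rm,t=P;d=(np.array(uv,float)-K[:2,2])/K[0,0];u=d.copy()
    for _ in range(10): u=d/(1+k*(u**2).sum())
    return -Rm.T@t, Rm.T@np.r_[u,1]
def onz(P,uv,z):
    o,d=ray(P,uv);return o+d*(z-o[2])/d[2]
def tri(obs):
    "obs: list of (P,uv)"
    f=lambda X:np.concatenate([proj(P,X)[0]-uv for P,uv in obs])
    r=least_squares(f,[.6,0,.1]);return r.x,np.abs(r.fun).max()
def snap(cam,name=None):
    P=pose(cam);a=grab_frame(cam)
    if name: cv2.imwrite("pics/"+name,a)
    return P,a
def find(cam,n,k=8,pmin=.3):
    return [(d["p"],np.array(d["extent"])*[512,384,512,384]) for d in search_frame(cam,n)][:k]
def cen(e): return [(e[0]+e[2])/2,(e[1]+e[3])/2]
def shift(dx):
    "world displacement -> tool units (60mm)"
    s=status.observe();return np.round(R.from_euler("xyz",s["tool_rot"]).as_matrix().T@np.array(dx)/.06,2)
E
python3 - <<'E'
from h import *
T=pose("top");S=pose("side")
for n,uv,z in [("w",(140,251),.02),("w",(159,244),.02),("w",(194,239),.02),("tub",(331,183),.04),("mark",(283,190),0),("plate",(90,240),0)]: print(n,onz(T,uv,z).round(3))
a=cv2.imread("pics/top.png");b=cv2.imread("pics/side.png")
cv2.imwrite("pics/c.png",np.hstack([cv2.resize(a[140:270,80:380],None,fx=2,fy=2,interpolation=cv2.INTER_CUBIC)[:,:], ])) 
c1=cv2.resize(a[140:240,180:380],None,fx=4,fy=4,interpolation=2)[:400,:800]
c2=cv2.resize(b[130:320,215:335],None,fx=4,fy=4,interpolation=2)
cv2.imwrite("pics/c.png",c1)
cv2.imwrite("pics/d.png",cv2.resize(c2,None,fx=.78,fy=.78))
E
```

```text
w [0.4   0.376 0.02 ]
w [0.41  0.303 0.02 ]
w [0.396 0.169 0.02 ]
tub [ 0.485 -0.417  0.04 ]
mark [ 0.522 -0.227  0.   ]
plate [0.502 0.559 0.   ]
```

View pics/c.png

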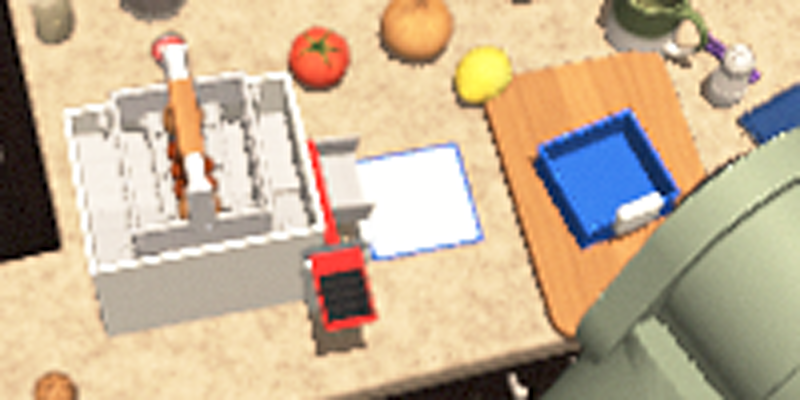

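View pics/d.png

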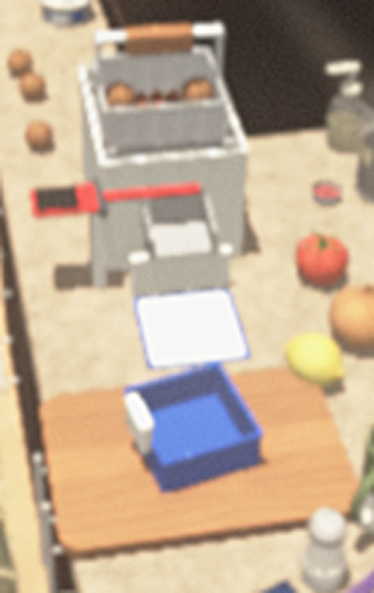

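Both crops show the stand mouth, the pedal, the mark and the tub corners clearly. Next I'll fit poses to these corners.

```bash
python3 - <<'E'
from h import *
T=pose("top");S=pose("side")
t=lambda u,v:np.array([180+u/4,140+v/4]); s=lambda u,v:np.array([215+u/3.12,130+v/3.12])
def fit(obs,x0):
    # obs: (P,uv,local)
    def f(x):
        c,q=np.cos(x[2]),np.sin(x[2]);r=[]
        for P,uv,l in obs:
            X=[x[0]+c*l[0]-q*l[1],x[1]+q*l[0]+c*l[1],l[2]+(x[3] if len(x)>3 else 0)]
            r.append(proj(P,X)[0]-uv)
        return np.concatenate(r)
    r=least_squares(f,x0);return r.x.round(4),np.abs(r.fun).max().round(2)
m=.058
mark=[(T,t(358,160),(m,m,0)),(T,t(458,144),(m,-m,0)),(T,t(482,238),(-m,-m,0)),(T,t(375,258),(-m,m,0)),
(S,s(135,296),(-m,m,0)),(S,s(230,290),(m,m,0)),(S,s(250,357),(m,-m,0)),(S,s(152,367),(-m,-m,0))]
x,e=fit(mark,[.52,-.22,0]);print("mark",x,e)
st=[(T,t(65,110),(.087,.11,.162)),(T,t(290,72),(.087,-.11,.162)),(T,t(325,235),(-.087,-.11,.162)),(T,t(95,270),(-.087,.11,.162)),
(S,s(83,68),(-.087,.11,.162)),(S,s(105,160),(-.087,-.11,.162)),(S,s(245,150),(.087,-.11,.162)),
]
y,e=fit(st,[.52,0,0]);print("stand",y,e)
joint=st+[(P,uv,(l[0],l[1]-.226,0)) for P,uv,l in mark]
print("joint",fit(joint,[.52,0,0]))
w=.052
tub=[(T,t(537,157),(w,w,.0)),(T,t(628,110),(w,-w,0)),(T,t(680,190),(-w,-w,0)),(T,t(585,245),(-w,w,0)),
(S,s(127,388),(-w,w,0)),(S,s(220,366),(w,w,0)),(S,s(262,434),(w,-w,0)),(S,s(168,470),(-w,-w,0))]
print("tub rim",fit(tub,[.48,-.41,.3,.06]))
print("grip",tri([(T,t(183,118)),(S,s(160,38))]))
print("pedal",tri([(T,t(343,294)),(S,s(57,198))]))
for a,b in [((140,251),s(20,62)),((159,244),s(33,86)),((194,239),s(39,135))]: print("w",tri([(T,np.array(a)),(S,b)]))
# walnut refine by colour in top image
a=cv2.imread("pics/top.png");print([ (round(p,2),e.round().tolist()) for p,e in find("top","walnut_3_center")])
E
```

```text
mark [ 0.5235 -0.2309 -0.0689] 2.19
stand [ 0.5325 -0.0056 -0.0593] 2.19
joint (array([ 0.5337, -0.0053, -0.0503]), np.float64(2.33))
tub rim (array([ 0.4777, -0.4129,  0.1956,  0.0607]), np.float64(3.25))
grip (array([ 0.53407713, -0.00150907,  0.25557584]), np.float64(0.07571357346108698))
pedal (array([ 0.38859221, -0.11332433,  0.12222403]), np.float64(0.32125402342606435))
w (array([0.40089214, 0.37648071, 0.01959153]), np.float64(0.1162193592689107))
w (array([0.41084613, 0.30273645, 0.01942537]), np.float64(0.21150771153736514))
w (array([0.3992651 , 0.16976632, 0.01938055]), np.float64(0.7798989996681485))
[]
```

```bash
python3 -m creep '[[5.2,-1.95,0,-6.5,1],[5.2,-1.95,0,-6.5,1],[5.2,-1.95,0,-6.5,1],[5.2,-1.95,0,-6.5,1],[5.2,-1.95,0,-6.5,1]]'; python3 -m creep '[[0,0,0,-4.5,0.5],[0,0,0,-4.5,0.5],[0,0,0,-4.5,0.5],[0,0,0,-4.5,0.5]]'; python3 - <<'E'
from h import *
P,a=snap("wrist","w1.png");s=status.observe();print(s["position"],s["tool_rot"],s["qpos"],s["clock"])
for n in ["tub_center","tub_handle"]: print(n,[(round(p,2),e.round().tolist()) for p,e in find("wrist",n)])
E
```

```text
clock: 1.88
position: [0.402, -0.4356, 0.2126]
tool_rot: [3.141, 0.0, 1.139]
force: [0.1, -1.1, 0.1]
grip_width: 0.0851
finger_force: 0.0
clock: 2.38
position: [0.4004, -0.4368, 0.2123]
tool_rot: [3.142, -0.0, 1.766]
force: [-0.3, -0.1, 0.0]
grip_width: 0.0425
finger_force: 0.0
[ 0.40036657 -0.43683788  0.212241  ] [-3.14158731e+00 -8.35347758e-05  1.76734172e+00] [ 1.04972392  0.50149397 -0.45782145  1.67187008  0.25087588  1.02692191
  0.7065737 ] 2.425
tub_center [(0.97, [266.0, 119.0, 376.0, 218.0]), (0.15, [326.0, 1.0, 433.0, 86.0])]
tub_handle [(0.88, [262.0, 122.0, 376.0, 219.0])]
```

View pics/w1.png

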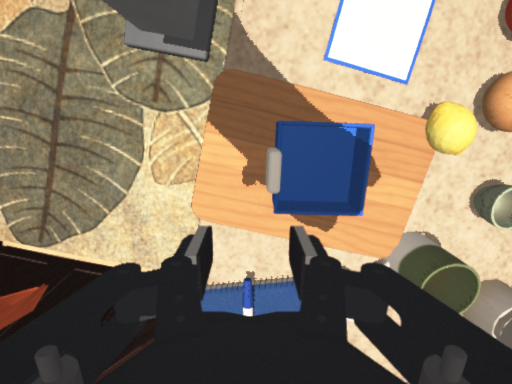

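The wrist view shows the tub almost square to the tool, with rim corners at (277,122), (374,124), (363,215) and (275,214), and the handle top at (274,170).

```bash
cat >> h.py <<'E'
def fit(obs,x0):
    "pose x,y,yaw(,z) from obs (P,uv,local xyz)"
    def f(x):
        c,q=np.cos(x[2]),np.sin(x[2]);r=[]
        for P,uv,l in obs:
            X=[x[0]+c*l[0]-q*l[1],x[1]+q*l[0]+c*l[1],l[2]+(x[3] if len(x)>3 else 0)]
            r.append(proj(P,X)[0]-uv)
        return np.concatenate(r)
    r=least_squares(f,x0,loss="soft_l1");return r.x.round(4),np.abs(r.fun).max().round(2)
E
python3 - <<'E'
from h import *
W=pose("wrist");w=.052
o=[(W,u,l) for u,l in [((277,122),(-w,w,0)),((374,124),(w,w,0)),((363,215),(w,-w,0)),((275,214),(-w,-w,0))]]
print(fit(o,[.48,-.41,.2,.06]))
o2=[(p,u,(*l[:2],.066)) for p,u,l in o]
x,e=fit(o2,[.48,-.41,.2]);print(x,e)
S=pose("side");s=lambda u,v:np.array([215+u/3.12,130+v/3.12])
print("handle top",tri([(W,np.array((274,170))),(S,s(135,405))]))
m=.058
print("board/mark", onz(W,(325,60),0),onz(W,(408,82),0))
hx=x[:2]-.057*np.array([np.cos(x[2]),np.sin(x[2])]);print("handle",hx,"shift",shift(np.r_[hx,0.012+.064]-status.observe()["position"]),"twist",-np.degrees(x[2]+np.pi/2-status.observe()["tool_rot"][2])/8)
E
```

```text
(array([ 0.4779, -0.4101,  0.1803,  0.0736]), np.float64(0.66))
[ 0.48   -0.4107  0.181 ] 1.73
handle top (array([ 0.42195956, -0.41677081,  0.09131923]), np.float64(0.7292832624623315))
board/mark [ 0.46746074 -0.28051983  0.        ] [ 0.58156646 -0.28357425  0.        ]
handle [ 0.42393114 -0.42096076] shift [0.19 0.43 2.27] twist 0.05953113514424535
```

```bash
python3 -m creep '[[0.2,0.4,1.2,0,0.5],[0.2,0.4,2.3,0,0.5],[0.2,0.4,2.3,0,0.5],[0.2,0.4,2.3,0,0.5]]'; python3 -m creep '[[0,0,0,0,0],[0,0,0,0,0],[0,0,0,0,0],[0,0,0,0,0],[0,0,0,0,0]]' 40;  python3 -m creep '[[0,0,0,0,0],[0,0,-0.2,0,0],[0,0,-0.5,0,0],[0,0,-0.9,0,0],[0,0,-1,0,0]]'
```

```text
clock: 3.02
position: [0.4218, -0.4205, 0.0746]
tool_rot: [-3.141, -0.0, 1.761]
force: [0.4, 0.3, 0.0]
grip_width: 0.0427
finger_force: 0.0
clock: 3.65
position: [0.4218, -0.4204, 0.0744]
tool_rot: [3.142, 0.0, 1.762]
force: [-0.1, 0.5, 0.0]
grip_width: 0.0001
finger_force: 0.0
clock: 4.28
position: [0.4225, -0.421, 0.1368]
tool_rot: [3.14, 0.003, 1.761]
force: [0.2, -0.6, -0.7]
grip_width: 0.0006
finger_force: 0.0
```

```bash
python3 -m creep '[[0,0,-0.8,0,0.5],[0,0,-1.2,0,0.5],[0,0,-1.2,0,0.5]]'; python3 - <<'E'
from h import *
P,a=snap("wrist","w2.png");s=status.observe();print(s["position"],s["tool_rot"])
for n in ["tub_center","tub_handle"]: print(n,[(round(p,2),e.round().tolist()) for p,e in find("wrist",n)])
E
```

```text
clock: 4.65
position: [0.4224, -0.4209, 0.2083]
tool_rot: [3.14, 0.003, 1.761]
force: [0.4, 0.3, -0.4]
grip_width: 0.0429
finger_force: 0.0
[ 0.42182314 -0.42051905  0.20683764] [3.14114070e+00 9.83873879e-04 1.76149670e+00]
tub_center [(0.75, [245.0, 127.0, 353.0, 226.0])]
tub_handle [(0.79, [241.0, 132.0, 357.0, 228.0])]
```

View pics/w2.png

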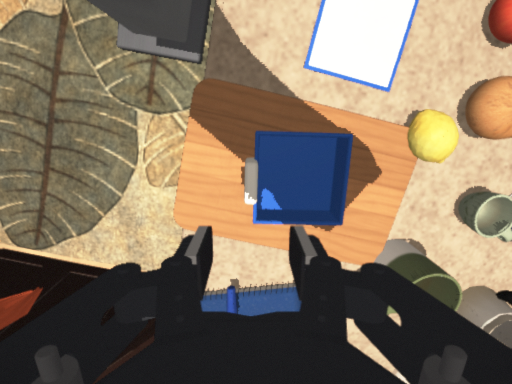

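The tub and handle are undisturbed (handle top at about (251,175)), so my estimate was off. I'll check the projections, combining both wrist views.

```bash
python3 - <<'E'
from h import *
W=pose("wrist");s=status.observe();p=s["position"];w=.052
print("TCP px",proj(W,p), "tcp at .075 ",proj(W,[p[0],p[1],.075]))
# px relative: tool-frame points in camera
for u,l in [((255,131),0),((352,133),0),((343,223),0),((255,222),0)]: print(onz(W,u,.066))
o=[(W,u,l) for u,l in [((255,131),(-w,w,0)),((352,133),(w,w,0)),((343,223),(w,-w,0)),((255,222),(-w,-w,0))]]
x,e=fit(o,[.48,-.41,.2,.06]);print(x,e)
x,e=fit([(a,b,(*l[:2],.066)) for a,b,l in o],[.48,-.41,.2]);print(x,e)
print("handle",onz(W,(251,175),.091))
K=camera_params("wrist");print(np.round(K["tool_from_camera"],3))
E
```

```text
TCP px [[249.72311004 228.46571446]] tcp at .075  [[250.00542489 182.49852659]]
[ 0.41627831 -0.36530591  0.066     ]
[ 0.52006331 -0.34688429  0.066     ]
[ 0.53897009 -0.44936996  0.066     ]
[ 0.43653277 -0.46766495  0.066     ]
[ 0.4776 -0.4071  0.1824  0.0675] 0.71
[ 0.478  -0.4073  0.182 ] 1.01
handle [ 0.42023448 -0.40858295  0.091     ]
[[ 0.    -0.965 -0.261  0.067]
 [ 1.     0.     0.001  0.   ]
 [-0.001 -0.261  0.965 -0.162]
 [ 0.     0.     0.     1.   ]]
```

```bash
python3 -m creep '[[0,0,1.2,0,0.5],[0,0,2.2,0,0.5],[0,0,2.2,0,0.5]]'; python3 - <<'E'
from h import *
P,a=snap("wrist","w3.png");s=status.observe();print(s["position"],s["tool_rot"])
for n in ["tub_center","tub_handle"]: print(n,[(round(p,2),e.round().tolist()) for p,e in find("wrist",n)])
E
```

```text
clock: 5.18
position: [0.4198, -0.4183, 0.0704]
tool_rot: [-3.137, -0.006, 1.762]
force: [-0.5, 1.0, 1.3]
grip_width: 0.043
finger_force: 0.0
[ 0.42095089 -0.41921454  0.07230747] [-3.13926829 -0.00375748  1.76213534]
tub_center [(0.91, [243.0, 142.0, 436.0, 303.0]), (0.29, [336.0, 0.0, 499.0, 84.0])]
tub_handle []
```

View pics/w3.png

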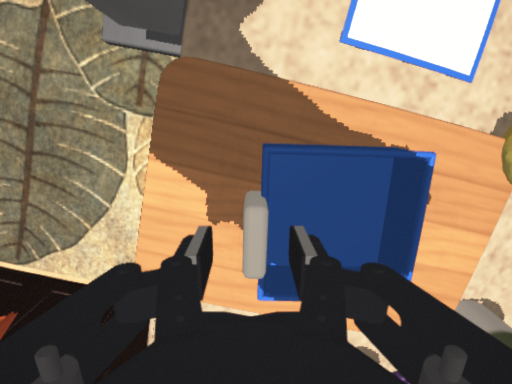

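The handle (244–268, 192–277) sits between the fingers. I'll close again and watch.

```bash
python3 -m creep '[[0,0.05,0.1,0,0.5],[0,0.05,0.1,0,0.35],[0,0.05,0.1,0,0.25]]' 40;python3 -m creep '[[0,0,0,0,0.15]]' ; python3 -m creep '[[0,0,0,0,0.1]]';python3 -m creep '[[0,0,0,0,0]]';python3 -m creep '[[0,0,0,0,0]]'; python3 - <<'E'
from h import *
P,a=snap("wrist","w4.png")
E
```

```text
clock: 5.7
position: [0.4249, -0.42, 0.0689]
tool_rot: [3.141, 0.001, 1.762]
force: [0.4, 0.1, 0.0]
grip_width: 0.0217
finger_force: 0.0
clock: 5.82
position: [0.4248, -0.42, 0.0688]
tool_rot: [3.141, 0.001, 1.761]
force: [-2.2, 1.5, 5.8]
grip_width: 0.0132
finger_force: 16.9
clock: 5.95
position: [0.4248, -0.42, 0.0689]
tool_rot: [3.141, 0.001, 1.761]
force: [-1.4, 0.9, 7.6]
grip_width: 0.0124
finger_force: 39.0
clock: 6.08
position: [0.4248, -0.42, 0.0689]
tool_rot: [3.141, 0.001, 1.761]
force: [-2.4, 1.0, 7.6]
grip_width: 0.012
finger_force: 39.0
clock: 6.2
position: [0.4249, -0.42, 0.0689]
tool_rot: [3.141, 0.001, 1.761]
force: [-2.0, 0.2, 8.0]
grip_width: 0.0124
finger_force: 39.0
```

View pics/w4.png

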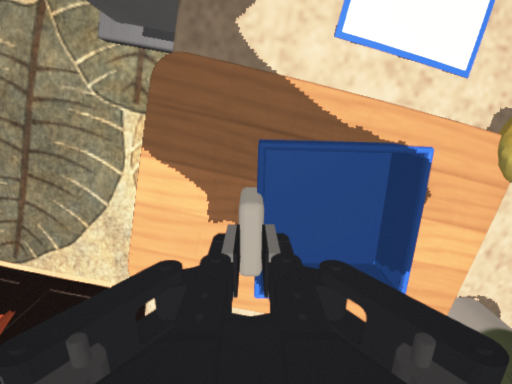

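The grip is on the handle's rounded top. I'll open, go 9 mm lower and regrip.

```bash
python3 -m creep '[[0.05,0,0,0,0.4],[0.05,0,0,0,0.4],[0.05,0,0.15,0,0.4],[0.05,0,0.15,0,0.4]]';  python3 -m creep '[[0,0,0,0,0],[0,0,0,0,0],[0,0,0,0,0],[0,0,0,0,0],[0,0,0,0,0]]' 50;  python3 -m creep '[[0,0,-0.1,0,0],[0,0,-0.3,0,0],[0,0,-0.6,0,0],[0,0,-1,0,0],[0,0,-1,0,0]]'
```

```text
clock: 6.75
position: [0.4238, -0.4165, 0.0583]
tool_rot: [-3.141, -0.001, 1.762]
force: [-0.4, -0.2, -0.6]
grip_width: 0.034
finger_force: 0.0
clock: 7.38
position: [0.4242, -0.4169, 0.0594]
tool_rot: [3.142, 0.0, 1.762]
force: [-0.9, -0.1, 0.8]
grip_width: 0.0125
finger_force: 49.7
clock: 8.0
position: [0.4251, -0.4177, 0.1219]
tool_rot: [3.14, 0.003, 1.761]
force: [0.9, -0.9, -2.6]
grip_width: 0.0121
finger_force: 49.4
```

```bash
python3 -m creep '[[0.8,-0.1,-0.2,0.6,0],[1.6,0,-0.2,1.2,0],[2.2,0,-0.2,1.8,0],[2.2,0,-0.2,1.8,0],[2.2,0,-0.2,1.8,0]]'; python3 - <<'E'
from h import *
P,a=snap("wrist","w5.png");print(status.observe()["position"],status.observe()["tool_rot"])
for n in ["tub_center","stand","pedal","sieve_grip"]: print(n,[(round(p,2),e.round().tolist()) for p,e in find("wrist",n)])
E
```

```text
clock: 8.62
position: [0.3993, -0.2877, 0.1314]
tool_rot: [3.141, 0.0, 1.511]
force: [0.1, -0.7, -1.3]
grip_width: 0.0127
finger_force: 49.4
[ 0.39921376 -0.28797902  0.13130192] [3.14143506e+00 2.43883780e-04 1.51018257e+00]
tub_center [(0.71, [239.0, 143.0, 444.0, 317.0]), (0.56, [269.0, 0.0, 487.0, 149.0])]
stand [(0.79, [272.0, 1.0, 487.0, 150.0])]
pedal []
sieve_grip []
```

View pics/w5.png

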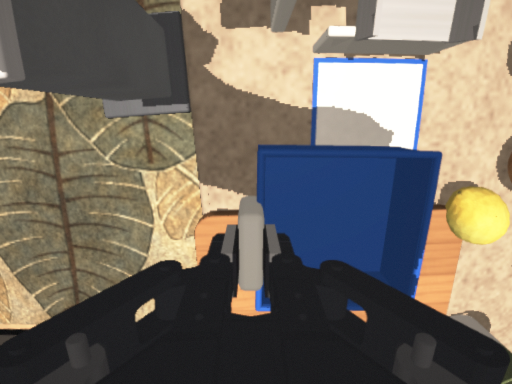

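The wrist view shows the tub in hand (rim far corners (258,146) and (441,152)) and the mark's far edge corners at (313,58) and (426,60).

```bash
python3 - <<'E'
from h import *
W=pose("wrist");m=.058;w=.052
A=onz(W,(313,58),0);B=onz(W,(426,60),0);print(A,B,np.linalg.norm(A-B))
print("mark",fit([(W,(313,58),(-m,m,0)),(W,(426,60),(m,m,0))],[.52,-.23,-.06]))
# left line point
for u in [(312,146),(417,148)]: print(onz(W,u,0))
x,e=fit([(W,(258,146),(-w,w,0)),(W,(441,152),(w,w,0)),(W,(257,310),(-w,-w,0)),(W,(415,310),(w,-w,0))],[.45,-.28,0,.12]);print("tub",x,e)
E
```

```text
[ 0.46886073 -0.1651078   0.        ] [ 0.58449501 -0.1712802   0.        ] 0.11579889862140196
mark (array([ 0.5236, -0.2261, -0.0534]), np.float64(0.1))
[ 0.46693749 -0.25209209  0.        ]
[ 0.58171649 -0.26031486  0.        ]
tub [ 0.4551 -0.292  -0.0666  0.1426] 2.73
```

```bash
python3 -m creep '[[0.5,1.07,0,0,0],[1.1,1.07,0,0,0],[1.1,1.07,0.5,0,0],[1.1,1.07,1,0,0],[1.1,1.07,1.35,0,0]]'; python3 -m creep '[[0,0,0.1,0,0],[0,0,0.15,0,0],[0,0,0.18,0,0],[0,0,0.2,0,0],[0,0,0.2,0,0]]'
```

```text
clock: 9.5
position: [0.4669, -0.2253, 0.0489]
tool_rot: [-3.141, -0.0, 1.51]
force: [1.0, 0.2, -1.3]
grip_width: 0.012
finger_force: 49.5
clock: 10.12
position: [0.4674, -0.2254, 0.0386]
tool_rot: [3.141, 0.0, 1.51]
force: [0.6, -0.3, -1.8]
grip_width: 0.0128
finger_force: 49.6
```

```bash
python3 -m creep '[[0,0,0.02,0,0],[0,0,0.03,0,0],[0,0,0.04,0,0],[0,0,0.04,0,0]]';  python3 -m creep '[[0,0,0,0,0.4],[0,0,0,0,0.4],[0,0,0,0,0.4],[0,0,-0.6,0,0.4],[0,0,-1.6,0,0.4]]'; python3 -m creep '[[-0.7,0,-0.8,0,0.4],[-1.4,0,-1.6,0,0.4],[-1.4,0,-1.6,0,0.4]]'; python3 - <<'E'
from h import *
P,a=snap("wrist","w6.png");b=grab_frame("side");cv2.imwrite("pics/s6.png",b)
cv2.imwrite("pics/v6.png",np.hstack([cv2.resize(a,(512,384)),cv2.resize(b[130:290,215:335],(288,384),interpolation=2)]))
print(status.observe()["position"],status.observe()["tool_rot"])
E
```

```text
clock: 10.62
position: [0.4675, -0.2255, 0.0382]
tool_rot: [3.141, 0.002, 1.51]
force: [-15.5, 6.7, 54.4]
grip_width: 0.0122
finger_force: 56.7
clock: 11.25
position: [0.4662, -0.2246, 0.1317]
tool_rot: [-3.138, -0.002, 1.511]
force: [1.1, -0.6, 1.4]
grip_width: 0.0344
finger_force: 0.0
clock: 11.62
position: [0.4625, -0.3127, 0.2308]
tool_rot: [3.138, 0.003, 1.506]
force: [-0.7, 0.4, -1.0]
grip_width: 0.034
finger_force: 0.0
[ 0.46194308 -0.30917885  0.22774476] [ 3.14149093e+00 -9.07719966e-05  1.50952208e+00]
```

View pics/v6.png

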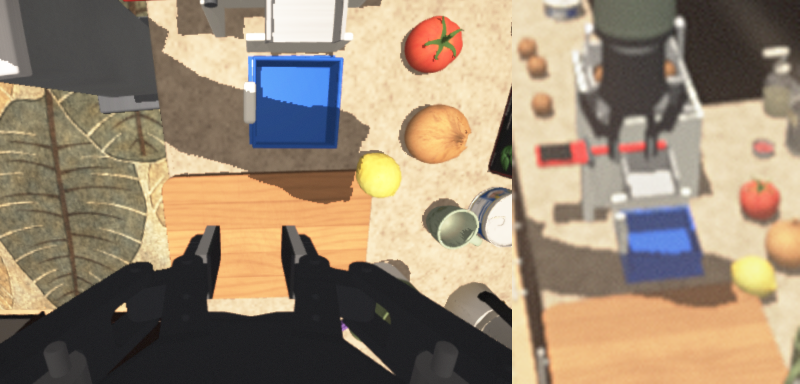

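The tub stands by the mark below the spout, with its rim at (249,56), (344,57), (340,148) and (249,147). Next: check its position and zoom in for the mark's edges.

```bash
python3 - <<'E'
from h import *
W=pose("wrist");w=.052;m=.058
print(fit([(W,(249,56),(-w,w,.045)),(W,(344,57),(w,w,.045)),(W,(340,148),(w,-w,.045)),(W,(249,147),(-w,-w,.045))],[.52,-.23,0]))
a=cv2.imread("pics/w6.png")
c,q=np.cos(-.055),np.sin(-.055)
for lx,ly in [(-m,m),(m,m),(m,-m),(-m,-m)]: print(proj(W,[.5235+c*lx-q*ly,-.2285+q*lx+c*ly,0]).round())
cv2.imwrite("pics/z6.png",cv2.resize(a[20:170,220:370],None,fx=4,fy=4,interpolation=2))
E
```

```text
(array([ 0.5211, -0.2265, -0.0629]), np.float64(5.27))
[[249.  61.]]
[[336.  61.]]
[[331. 149.]]
[[249. 149.]]
```

View pics/z6.png

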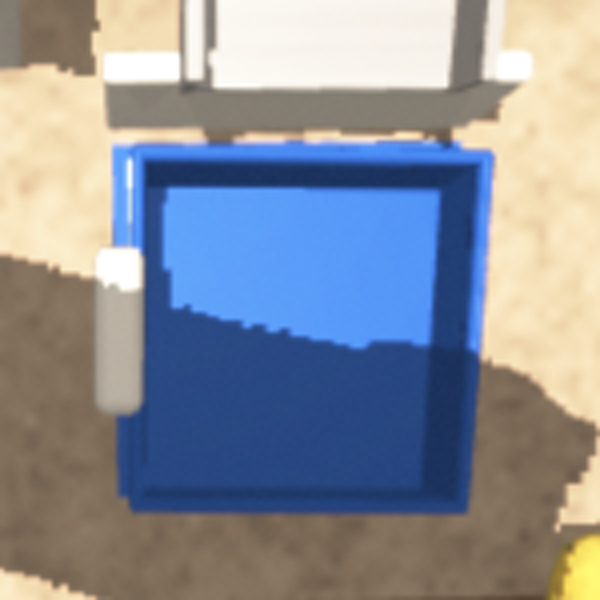

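```bash
python3 - <<'E'
from h import *
W=pose("wrist");w=.052;m=.058
print("tub",fit([(W,(253.7,58.2),(-w,w,.045)),(W,(343.3,58),(w,w,.045)),(W,(337,148.3),(w,-w,.045)),(W,(253,148),(-w,-w,.045))],[.52,-.23,0]))
print("tubz",fit([(W,(253.7,58.2),(-w,w,0)),(W,(343.3,58),(w,w,.0)),(W,(337,148.3),(w,-w,0)),(W,(253,148),(-w,-w,0))],[.52,-.23,0,.045]))
print("mark",fit([(W,(248.8,56.3),(-m,m,0)),(W,(250,144),(-m,-m,0))],[.52,-.23,0]))
E
```

```text
tub (array([ 0.5234, -0.2281, -0.0589]), np.float64(0.83))
tubz (array([ 0.5228, -0.2283, -0.0593,  0.0484]), np.float64(0.54))
mark (array([ 0.5243, -0.2216, -0.0476]), np.float64(0.57))
```

The tub is within about 6 mm of the mark. I'll recheck and fine-tune it before the pedal, and go to the sieve now.

```bash
python3 -m creep '[[0.6,0.9,-1,1.3,0.7],[2,0.9,-2.2,2.6,0.7],[3,0.9,-2.2,4,0.7],[4,0.9,-2.2,5.3,0.7],[5,0.9,-2.2,6.5,0.7]]'; python3 -m creep '[[0,0,0,4.7,0.7],[0,0,0,4.7,0.7],[0,0,0,4.7,0.7],[0,0,0,4.7,0.7],[0,0,0,4.7,0.7]]'; python3 - <<'E'
from h import *
P,a=snap("wrist","w7.png");print(status.observe()["position"],status.observe()["tool_rot"],status.observe()["qpos"])
for n in ["sieve_grip","sieve","walnut_1_center","hazelnut_1_center"]: print(n,[(round(p,2),e.round().tolist()) for p,e in find("wrist",n)])
E
```

```text
clock: 12.35
position: [0.5294, -0.0734, 0.3528]
tool_rot: [-3.141, 0.001, 0.627]
force: [0.4, 0.0, -0.6]
grip_width: 0.06
finger_force: 0.0
clock: 12.98
position: [0.5294, -0.0754, 0.3522]
tool_rot: [-3.141, 0.002, -0.023]
force: [0.6, -0.0, -0.5]
grip_width: 0.0599
finger_force: 0.0
[ 0.52942927 -0.07560575  0.35246446] [-3.14137027e+00  1.73809555e-03 -2.16926458e-02] [ 0.24414185  0.26488986 -0.27101788  1.62906587  0.07338976  1.25940174
 -1.6329897 ]
sieve_grip [(0.72, [128.0, 105.0, 246.0, 235.0])]
sieve [(0.93, [128.0, 109.0, 243.0, 241.0]), (0.27, [110.0, 221.0, 132.0, 237.0])]
walnut_1_center [(0.8, [179.0, 114.0, 209.0, 149.0])]
hazelnut_1_center [(0.65, [188.0, 194.0, 206.0, 224.0]), (0.61, [304.0, 124.0, 378.0, 201.0]), (0.58, [192.0, 178.0, 207.0, 197.0]), (0.29, [48.0, 210.0, 74.0, 229.0])]
```

View pics/w7.png

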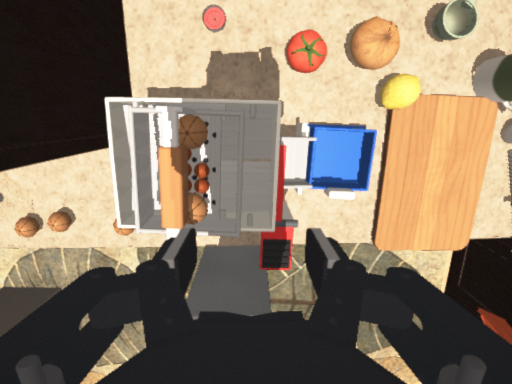

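The wrist view shows the grip's top centred at about (173,187), the stand rim corners at (106,98), (281,101), (275,236) and (120,232), two walnuts and about 2 visible hazelnuts. It also shows the three loose walnuts at the lower left.

```bash
python3 - <<'E'
from h import *
W=pose("wrist");a,b=.087,.11
print("stand",fit([(W,(106,98),(a,b,.162)),(W,(281,101),(a,-b,.162)),(W,(275,236),(-a,-b,.162)),(W,(120,232),(-a,b,.162))],[.53,0,0]))
print("stz",fit([(W,(106,98),(a,b,0)),(W,(281,101),(a,-b,0)),(W,(275,236),(-a,-b,0)),(W,(120,232),(-a,b,0))],[.53,0,0,.16]))
S=pose("side");s=lambda u,v:np.array([215+u/3.12,130+v/3.12])
print("grip top",onz(W,(173,187),.268),"tri",tri([(W,np.array((173,187))),(S,s(160,30))]))
p=status.observe()["position"];g=onz(W,(173,187),.268);print(shift(np.r_[g[:2],.265]-p))
print("ends",onz(W,(172,147),.268),onz(W,(175,230),.268))
for u in [(26,227),(60,221),(124,227)]: print("wal",onz(W,u,.021))
E
```

```text
stand (array([ 0.5331, -0.002 , -0.0427]), np.float64(2.77))
stz (array([ 0.5331, -0.0021, -0.0428,  0.1623]), np.float64(2.67))
grip top [ 0.53642777 -0.00299443  0.268     ] tri (array([ 0.53581182, -0.00231777,  0.26593119]), np.float64(0.4808062336052217))
[ 0.08 -1.23  1.47]
ends [ 0.57340001 -0.00559012  0.268     ] [ 0.49332176 -0.00067942  0.268     ]
wal [0.40149494 0.38118052 0.021     ]
wal [0.41340311 0.30489829 0.021     ]
wal [0.3988475  0.17593751 0.021     ]
```

```bash
python3 -m creep '[[0.1,-1,0,0.25,0.6],[0.1,-1.22,0.4,0.25,0.6],[0.1,-1.22,1.2,0.25,0.6],[0.1,-1.22,1.78,0.25,0.6],[0.1,-1.22,1.78,0.25,0.6]]'; python3 -m creep '[[0,0,0,0,0],[0,0,0,0,0],[0,0,0,0,0],[0,0,0,0,0],[0,0,0,0,0]]' 80
```

```text
clock: 13.85
position: [0.5365, -0.0036, 0.245]
tool_rot: [3.141, 0.004, -0.059]
force: [0.5, 0.1, -0.5]
grip_width: 0.0512
finger_force: 0.0
clock: 14.48
position: [0.5385, -0.0029, 0.2484]
tool_rot: [-3.141, -0.003, -0.06]
force: [-0.1, 3.0, 6.5]
grip_width: 0.0156
finger_force: 78.2
```

```bash
python3 -m creep '[[0,0,0,0,0.55],[0,0,0,0,0.55],[0,0,0,0,0.55],[0,0,0.15,0,0.55],[0,0,0.15,0,0.55]]'; python3 -m creep '[[0,0,0,0,0],[0,0,0,0,0],[0,0,0,0,0],[0,0,0,0,0],[0,0,0,0,0]]' 80; python3 - <<'E'
from h import *
P,a=snap("wrist","w8.png");b=grab_frame("side")
cv2.imwrite("pics/v8.png",np.hstack([a[100:384,80:450],cv2.resize(b[110:210,215:315],(284,284),interpolation=2)]))
E
```

```text
clock: 15.1
position: [0.5372, -0.0036, 0.2368]
tool_rot: [3.141, 0.001, -0.06]
force: [0.3, -0.5, -0.4]
grip_width: 0.0464
finger_force: 0.0
clock: 15.72
position: [0.5377, -0.0034, 0.2379]
tool_rot: [-3.141, -0.0, -0.06]
force: [-0.8, 1.2, 5.7]
grip_width: 0.0198
finger_force: 78.9
```

View pics/v8.png

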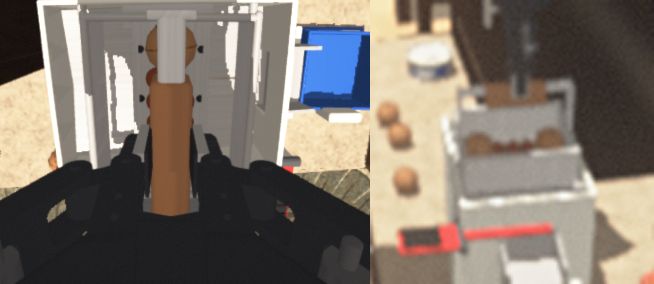

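Solid grip now (19.8 mm). Lift about 19 mm, then check.

```bash
python3 -m creep '[[0,0,-0.1,0,0],[0,0,-0.2,0,0],[0,0,-0.32,0,0],[0,0,-0.32,0,0],[0,0,-0.32,0,0]]'; python3 -m creep '[[0,0.2,0,0,0],[0,0.42,0,0,0],[0,0,0,0,0],[0,-0.42,0,0,0],[0,0,0,0,0]]';  python3 - <<'E'
from h import *
P,a=snap("wrist","w9.png");b=grab_frame("side")
cv2.imwrite("pics/v9.png",np.hstack([a[100:384,80:450],cv2.resize(b[110:210,215:315],(284,284),interpolation=2)]))
print(status.observe()["position"],status.observe()["tool_rot"])
E
```

```text
clock: 16.45
position: [0.5375, -0.0035, 0.2568]
tool_rot: [3.142, 0.0, -0.06]
force: [-0.4, 0.1, -5.3]
grip_width: 0.0196
finger_force: 78.7
clock: 17.08
position: [0.5378, -0.0011, 0.2569]
tool_rot: [-3.14, -0.0, -0.056]
force: [-0.2, -1.4, -4.5]
grip_width: 0.0198
finger_force: 79.3
[ 0.5374065  -0.00681845  0.25673111] [ 3.14005297e+00  3.71677178e-04 -6.31243265e-02]
```

View pics/v9.png

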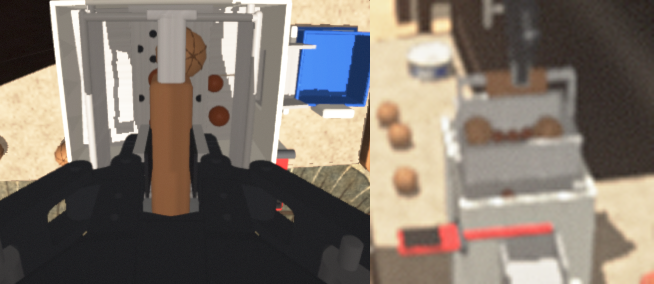

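The sieve is level and clear of the hopper. Two hazelnuts are rolling on the -y side of the sieve (crop 215,83 and 219,116). Keep shaking.

```bash
S() { :; }
python3 -m creep '[[0,0.42,0,0,0],[0,0,0,0,0],[0,-0.42,0,0,0],[0,0.1,0,0,0],[0,0.42,0,0,0]]'|sed -n 2,3p; python3 -m creep '[[0,-0.42,0,0,0],[0,-0.84,0,0,0],[0,-0.42,0,0,0],[0,0,0,0,0],[0,-0.42,0,0,0]]'|sed -n 2,3p; python3 -m creep '[[0,0.42,0,0,0],[0,-0.42,0,0,0],[0,0.42,0,0,0],[0,-0.42,0,0,0],[0,0.42,0,0,0]]'|sed -n 2,3p; python3 -m creep '[[0,-0.84,0,0,0],[0,0,0,0,0],[0,-0.84,0,0,0],[0,0,0,0,0],[0,-0.42,0,0,0]]'|sed -n 2,5p;  python3 - <<'E'
from h import *
P,a=snap("wrist","w10.png");b=grab_frame("side")
cv2.imwrite("pics/v10.png",np.hstack([a[100:384,80:450],cv2.resize(b[110:210,215:315],(284,284),interpolation=2)]))
print(status.observe()["position"],status.observe()["tool_rot"])
for n in ["walnut_1_center","hazelnut_1_center"]:
  for c in ["wrist","side"]: print(n,c,[(round(p,2),e.round().tolist()) for p,e in find(c,n)])
E
```

```text
position: [0.5359, -0.0305, 0.2568]
tool_rot: [3.141, 0.0, -0.061]
position: [0.5375, -0.0079, 0.2568]
tool_rot: [3.14, 0.0, -0.067]
position: [0.5369, -0.0221, 0.2571]
tool_rot: [-3.138, -0.001, -0.05]
position: [0.5375, -0.0092, 0.2567]
tool_rot: [3.139, 0.0, -0.068]
force: [0.8, 1.2, -4.0]
grip_width: 0.0194
[ 0.5376789  -0.00238495  0.25696209] [-3.14054492e+00 -1.00911307e-04 -5.96420641e-02]
walnut_1_center wrist [(0.94, [230.0, 150.0, 285.0, 192.0])]
walnut_1_center side [(0.19, [224.0, 153.0, 295.0, 249.0]), (0.19, [225.0, 191.0, 278.0, 200.0])]
hazelnut_1_center wrist [(0.66, [122.0, 100.0, 429.0, 265.0])]
hazelnut_1_center side []
```

View pics/v10.png

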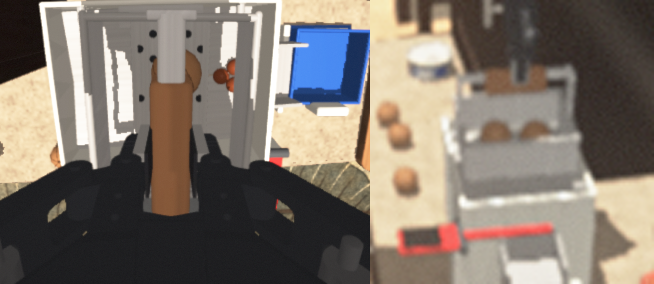

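```bash

python3 -m creep '[[0,0.42,0,0,0],[0,0,0,0,0],[0,-0.42,0,0,0],[0,0,0,0,0],[0,0.42,0,0,0]]'|sed -n 2,3p; python3 -m creep '[[0,-0.42,0,0,0],[0,-0.84,0,0,0],[0,-0.42,0,0,0],[0,0,0,0,0],[0,-0.42,0,0,0]]'|sed -n 2,3p; python3 -m creep '[[0,0.42,0,0,0],[0,-0.42,0,0,0],[0,0.42,0,0,0],[0,-0.42,0,0,0],[0,0.42,0,0,0]]'|sed -n 2,3p; python3 -m creep '[[0,-0.42,0,0,0],[0,-0.84,0,0,0],[0,-0.42,0,0,0],[0,0,0,0,0],[0,-0.42,0,0,0]]'|sed -n 2,5p; python3 -m creep '[[0,0,0,0,0],[0,0,0,0,0],[0,0,0,0,0]]'|sed -n 2,5p; python3 - <<'E'
from h import *
P,a=snap("wrist","w11.png");b=grab_frame("side");t=grab_frame("top")
cv2.imwrite("pics/v11.png",np.vstack([np.hstack([a[100:384,80:450],cv2.resize(b[130:190,230:300],(331,284),interpolation=2)]),cv2.resize(t[145:215,195:295],(701,284),interpolation=2)]))
E
```

```text
position: [0.536, -0.0295, 0.2569]
tool_rot: [3.141, 0.0, -0.06]
position: [0.5375, -0.0076, 0.2568]
tool_rot: [3.14, 0.0, -0.066]
position: [0.5369, -0.0218, 0.2571]
tool_rot: [-3.138, -0.001, -0.049]
position: [0.5375, -0.0076, 0.2568]
tool_rot: [3.14, 0.0, -0.066]
force: [-0.1, 1.8, -5.4]
grip_width: 0.0193
position: [0.5376, -0.0041, 0.2569]
tool_rot: [3.141, 0.0, -0.061]
force: [0.5, 0.7, -4.9]
grip_width: 0.0194
```

View pics/v11.png

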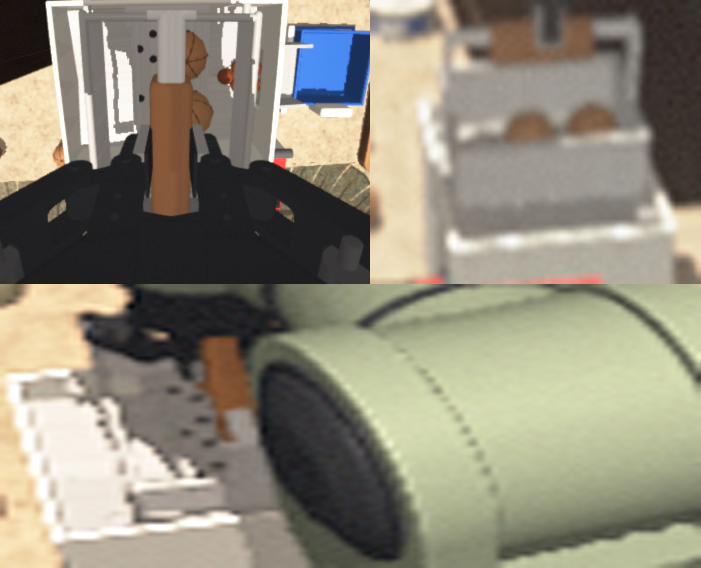

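I've reached (in fact, passed by one) the picture-viewing limit, so from here I rely on the networks and on numbers. The last picture shows the hazelnuts at the same spot by the gate, independent of the sieve's position: they have dropped through. One more short shake, then locate the board numerically.

```bash

python3 -m creep '[[0,0.42,0,0,0],[0,0,0,0,0],[0,-0.42,0,0,0],[0,0,0,0,0],[0,0.42,0,0,0]]'|sed -n 2,3p; python3 -m creep '[[0,-0.84,0,0,0],[0,0,0,0,0],[0,-0.84,0,0,0],[0,-0.42,0,0,0],[0,-0.42,0,0,0]]'|sed -n 2,3p; python3 -m creep '[[0,0,0,0,0],[0,0,0,0,0]]'|sed -n 2,3p; python3 - <<'E'
import h
from h import *
snap("side","s12.png")
for n in ["hazelnut_1_center","walnut_1_center"]: print(n,[(round(p,2),e.round().tolist()) for p,e in find("side",n)])
W0=pose("wrist");p=camera_params("wrist")
T=np.eye(4);T[:3,:3]=R.from_euler("xyz",[-3.14137,.001738,-.02169]).as_matrix();T[:3,3]=[.52943,-.0756,.35246]
M=np.linalg.inv(T@np.array(p["tool_from_camera"]));W=(np.array(p["K"]),p["k1"],M[:3,:3],M[:3,3])
a=cv2.imread("pics/w7.png");hsv=cv2.cvtColor(a,cv2.COLOR_BGR2HSV)
m=cv2.inRange(hsv,(8,110,120),(18,255,255))[:, 360:];m=cv2.morphologyEx(m,cv2.MORPH_OPEN,np.ones((5,5)))
n,l,st,c=cv2.connectedComponentsWithStats(m)
i=1+np.argmax(st[1:,4]);print(st[i]+[360,0,0,0,0])
pts=cv2.findNonZero((l==i).astype(np.uint8)).reshape(-1,2)+[360,0]
P=np.array([onz(W,q,.021)[:2] for q in pts[::5]],np.float32);print("board rect",cv2.minAreaRect(P), P.min(0),P.max(0))
a1=tri([(pose("top"),np.array([363,158])),(pose("side"),np.array([320,306]))]);print("mill",a1)
E
```

```text
position: [0.5361, -0.029, 0.2569]
tool_rot: [3.142, 0.0, -0.059]
position: [0.5375, -0.0052, 0.2569]
tool_rot: [3.141, 0.0, -0.062]
position: [0.5376, -0.0032, 0.2569]
tool_rot: [-3.141, -0.0, -0.06]
hazelnut_1_center []
walnut_1_center []
[  375    95   123   156 15113]
board rect ((0.48365604877471924, -0.4191567897796631), (0.19940125942230225, 0.2992764711380005), 88.09668731689453) [ 0.33153707 -0.521486  ] [ 0.632855   -0.31647035]
mill (array([ 0.56277905, -0.58276131,  0.04614675]), np.float64(0.555504244751404))
```

```bash

python3 -m creep '[[0,0,-0.3,0,0],[0,0,-0.7,0,0],[0,0.1,-0.8,0,0],[0,0.4,-0.8,0,0],[0,0.8,-0.8,0,0]]'|sed -n 2,3p; python3 -m creep '[[0,0.6,0,0,0],[0,1.2,0,0,0],[0,1.8,0,0,0],[-0.05,2.4,0,0,0],[-0.1,3,0,0,0]]'|sed -n 2,3p;python3 -m creep '[[0,0.6,0,0,0],[-0.1,1.2,0,0,0],[-0.2,1.8,0,0,0],[-0.3,2.3,0,0,0],[-0.3,2.6,0,0,0]]'|sed -n 2,3p; python3 -m creep '[[0,0.2,0,-0.2,0],[-0.1,0.4,0.2,-0.2,0],[-0.1,0.5,0.6,-0.2,0],[-0.1,0.5,1,-0.2,0]]'; python3 - <<'E'
from h import *
print(shift(np.array([.484,-.419,.114])-status.observe()["position"]))
E
```

```text
position: [0.5342, -0.0529, 0.3039]
tool_rot: [3.141, 0.001, -0.06]
position: [0.5166, -0.2332, 0.3037]
tool_rot: [3.142, 0.002, -0.061]
position: [0.4888, -0.3878, 0.3038]
tool_rot: [-3.142, 0.002, -0.063]
clock: 27.02
position: [0.4819, -0.4154, 0.2431]
tool_rot: [-3.141, 0.001, -0.034]
force: [0.7, -0.3, -3.7]
grip_width: 0.0196
finger_force: 82.2
[0.04 0.06 2.15]
```

```bash

python3 -m creep '[[0.04,0.06,0.6,0,0],[0.04,0.06,1.2,0,0],[0.04,0.06,1.8,0,0],[0.04,0.06,2.05,0,0],[0.04,0.06,2.12,0,0]]'|sed -n 2,4p; python3 -m creep '[[0,0,0.02,0,0],[0,0,0.04,0,0],[0,0,0.04,0,0]]'|sed -n 2,4p;python3 -m creep '[[0,0,0.02,0,0],[0,0,0.02,0,0]]'|sed -n 2,4p
```

```text
position: [0.4847, -0.4185, 0.1171]
tool_rot: [-3.141, 0.001, -0.032]
force: [0.5, 0.2, -3.8]
position: [0.4853, -0.4188, 0.116]
tool_rot: [3.141, -0.001, -0.032]
force: [0.3, 0.5, -4.9]
position: [0.485, -0.4186, 0.1141]
tool_rot: [-3.142, 0.0, -0.032]
force: [0.4, -1.0, -4.2]
```

```bash

python3 -m creep '[[0,0,0.015,0,0],[0,0,0.03,0,0],[0,0,0.03,0,0]]'|sed -n 2,4p;python3 -m creep '[[0,0,0.015,0,0],[0,0,0.015,0,0]]'|sed -n 2,4p;python3 -m creep '[[0,0,0.015,0,0],[0,0,0.015,0,0]]'|sed -n 2,4p
```

```text
position: [0.485, -0.4186, 0.1122]
tool_rot: [-3.141, 0.0, -0.032]
force: [0.1, -0.5, -5.1]
position: [0.4851, -0.4186, 0.1114]
tool_rot: [-3.142, -0.0, -0.032]
force: [-1.0, 0.5, -4.3]
position: [0.4852, -0.4183, 0.1111]
tool_rot: [-3.141, -0.0, -0.032]
force: [-2.9, 4.5, 6.3]
```

Contact; release, back off and check by network.

```bash

python3 -m creep '[[0,0,0,0,0.6],[0,0,0,0,0.6],[0,0,0,0,0.6],[0,0,-0.6,0,0.6],[0,0,-1.6,0,0.6]]'|sed -n 2,5p;python3 -m creep '[[-0.2,-1,-1,0,0.6],[-0.4,-1.4,-2,0,0.6],[-0.4,-1.4,-2,0,0.6],[-0.4,-1.4,-2,0,0.6]]'|sed -n 2,4p; python3 - <<'E'
from h import *
P,a=snap("wrist","w13.png")
for n in ["sieve","sieve_grip","hazelnut_1_center","walnut_1_center","tub_center","pedal","stand","board"]: print(n,[(round(p,2),e.round().tolist()) for p,e in find("wrist",n)])
snap("side","s13.png");print([(round(p,2),e.round().tolist()) for p,e in find("side","hazelnut_1_center")],[(round(p,2),e.round().tolist()) for p,e in find("side","walnut_1_center")],[(round(p,2),e.round().tolist()) for p,e in find("side","tub_center")])
W=pose("wrist")
for n,X in [("sieve",[.485,-.4186,.073]),("mark",[.5235,-.2255,0]),("gate",[.529,-.105,.1])]: print(n,proj(W,X))
# tub by colour
hsv=cv2.cvtColor(a,cv2.COLOR_BGR2HSV);m=cv2.inRange(hsv,(100,150,60),(125,255,255));n,l,st,c=cv2.connectedComponentsWithStats(m);i=1+np.argmax(st[1:,4]);print("blue",st[i])
pts=cv2.findNonZero((l==i).astype(np.uint8));print(cv2.approxPolyDP(cv2.convexHull(pts),4,True).reshape(-1,2).tolist())
# dark-brown blobs in sieve region
m=cv2.inRange(hsv,(3,120,30),(12,255,190));n,l,st,c=cv2.connectedComponentsWithStats(m)
print([(s.tolist()) for s in st[1:] if s[4]>40])
E
```

```text
position: [0.4842, -0.418, 0.2061]
tool_rot: [-3.14, 0.003, -0.032]
force: [1.2, -0.3, 1.0]
grip_width: 0.0513
position: [0.4643, -0.3336, 0.3285]
tool_rot: [3.14, -0.003, -0.032]
force: [-0.3, -0.3, -0.8]
sieve []
sieve_grip [(0.63, [261.0, 97.0, 354.0, 209.0])]
hazelnut_1_center []
walnut_1_center []
tub_center [(0.78, [154.0, 88.0, 221.0, 170.0]), (0.4, [382.0, 81.0, 428.0, 109.0])]
pedal [(0.8, [83.0, 102.0, 121.0, 245.0])]
stand [(0.59, [1.0, 52.0, 222.0, 245.0])]
board [(0.58, [242.0, 54.0, 366.0, 225.0]), (0.21, [148.0, 92.0, 225.0, 170.0])]
[] [(0.6, [225.0, 251.0, 329.0, 310.0])] [(0.85, [259.0, 217.0, 295.0, 243.0]), (0.38, [226.0, 172.0, 232.0, 176.0])]
sieve [[307.13570179 148.09954954]]
mark [[187.96608131 125.17844939]]
gate [[ 87.58288657 126.63218943]]
blue [ 151   91   70   69 4570]
[[220, 157], [154, 157], [151, 91], [219, 92]]
[[127, 0, 34, 34, 235], [301, 126, 9, 63, 186]]
```

```bash
python3 - <<'E'
from h import *
W=pose("wrist");w=.052
print("tub",fit([(W,(151,91),(w,w,.045)),(W,(219.5,91.5),(w,-w,.045)),(W,(220.5,157.5),(-w,-w,.045)),(W,(153.5,157.5),(-w,w,.045))],[.52,-.23,0]))
a=cv2.imread("pics/w7.png");b=cv2.imread("pics/w13.png");H=lambda i:cv2.cvtColor(i,cv2.COLOR_BGR2HSV)
ha,hb=H(a),H(b)
for n,u in [("walnut",(192,131)),("walnut2",(196,208)),("haz",(202,171)),("haz2",(203,186)),("grip",(172,190)),("loose",(26,227))]: print(n,np.median(ha[u[1]-3:u[1]+4,u[0]-3:u[0]+4].reshape(-1,3),0))
for n,hs,(x0,y0,x1,y1) in [("w7",ha,(105,95,282,240)),("w13",hb,(245,85,375,215))]:
    m=cv2.inRange(hs,(2,90,25),(25,255,255));sub=m[y0:y1,x0:x1];k,l,st,c=cv2.connectedComponentsWithStats(sub)
    for i in range(1,k):
        if st[i,4]>25: print(n,st[i]+[x0,y0,0,0,0],np.median(hs[y0:y1,x0:x1][l==i],0))
# coarse map of the sieve hue/sat/val
for y in range(100,204,8): print(y,' '.join("%d/%d/%d"%tuple(hb[y,x]) for x in range(262,354,8)))
E
```

```text
tub (array([ 0.5241, -0.2328, -0.0478]), np.float64(2.33))
walnut [ 13. 138. 122.]
walnut2 [ 13. 143. 220.]
haz [  9. 182. 194.]
haz2 [  8. 184. 184.]
grip [ 15. 136. 248.]
loose [ 13. 143. 203.]
w7 [ 158  115   50  114 3663] [ 13. 137. 157.]
w7 [105 132   3  16  29] [ 12. 106.  28.]
w7 [194 163  15  31 366] [  8.  180.  129.5]
w7 [113 219  21  17 147] [ 13. 138. 219.]
w13 [ 245   85  121  130 5962] [ 14. 138. 240.]
w13 [ 266  105   15   83 1030] [ 14. 140. 233.]
w13 [ 289  106   49   86 2442] [ 14. 139. 240.]
100 13/130/118 15/30/120 12/32/119 14/34/149 14/34/201 12/30/111 16/21/226 30/1/255 18/12/247 13/62/151 13/109/230 15/34/227
108 13/92/116 12/140/118 13/141/119 15/27/187 20/9/251 14/22/128 18/12/246 0/1/255 15/140/240 14/140/241 17/20/112 18/18/244
116 13/78/115 13/140/115 13/139/114 17/27/178 16/22/128 15/24/126 17/17/238 0/1/255 14/140/239 14/141/235 15/18/112 16/37/237
124 13/66/116 13/147/180 13/139/114 17/17/242 14/22/126 12/23/113 15/28/219 0/1/255 15/137/243 14/140/239 13/20/113 14/107/234
132 13/53/115 15/140/240 13/142/227 17/15/244 18/24/126 16/22/125 15/138/246 14/1
[... 377 characters left out ...]
6/134/250 14/140/242 13/147/205 13/51/114 9/23/113 15/135/246
164 14/31/142 14/140/242 12/114/146 17/15/244 14/27/140 12/80/99 16/133/251 14/141/243 14/138/242 13/27/112 14/23/120 15/135/246
172 15/30/154 15/139/242 12/91/157 16/16/245 13/145/137 13/141/105 16/134/251 14/142/243 15/138/244 15/23/110 15/28/166 15/137/246
180 16/29/167 15/139/240 13/63/142 17/15/246 13/146/208 13/145/97 16/132/251 14/142/242 15/133/248 10/21/110 16/28/218 15/137/245
188 14/32/183 11/57/121 12/34/112 13/24/126 12/133/90 13/139/110 30/1/255 12/43/185 12/86/122 13/21/109 18/16/246 15/136/243
196 15/38/222 15/27/211 16/27/209 15/27/209 15/26/194 14/24/119 30/1/255 17/24/213 16/27/199 16/27/195 18/18/244 15/138/242
```

```bash
python3 -m creep '[[0,-0.8,0,-1.3,0.4],[0,-1.8,0,-2.6,0.4],[0,-1.8,0,-4,0.4],[0,-1.8,0,-5.3,0.4],[0,-1.8,0,-6.6,0.4]]'|sed -n 2,3p; python3 -m creep '[[0,0,0,-4.4,0.4],[0,0,0,-4.4,0.4],[0,0,0,-4.4,0.4],[0,0,0,-4.4,0.4],[0,0,0,-4.4,0.4]]'|sed -n 2,3p; python3 - <<'E'
from h import *
P,a=snap("wrist","w14.png");W=P
print(shift(np.array([.4672,-.2255,.045])-status.observe()["position"]))
hsv=cv2.cvtColor(a,cv2.COLOR_BGR2HSV);m=cv2.inRange(hsv,(100,120,50),(125,255,255));n,l,st,c=cv2.connectedComponentsWithStats(m);i=1+np.argmax(st[1:,4])
pts=cv2.findNonZero((l==i).astype(np.uint8));q=cv2.approxPolyDP(cv2.convexHull(pts),4,True).reshape(-1,2);print(q.tolist())
print("on z=.045",[onz(W,u,.045)[:2].round(3).tolist() for u in q]);print("on z=0",[onz(W,u,0)[:2].round(3).tolist() for u in q])
b=cv2.imread("pics/w13.png");hb=cv2.cvtColor(b,cv2.COLOR_BGR2HSV);print("haz px",cv2.countNonZero(cv2.inRange(hb,(2,165,30),(11,255,255))[90:210,245:375]))
E
```

```text
position: [0.4673, -0.2259, 0.3266]
tool_rot: [3.141, -0.0, 0.896]
position: [0.4672, -0.226, 0.3265]
tool_rot: [3.142, -0.0, 1.503]
[ 0.01 -0.    4.69]
[[315, 126], [315, 193], [253, 193], [250, 124]]
on z=.045 [[0.573, -0.176], [0.572, -0.286], [0.468, -0.279], [0.471, -0.166]]
on z=0 [[0.584, -0.178], [0.582, -0.299], [0.468, -0.291], [0.471, -0.167]]
haz px 0
```

Tub and mark agree to within about 3 mm in this view, so it stays put. Now the pedal.

```bash
python3 -m creep '[[0.6,-0.9,0,0,0],[1.2,-1.4,0,0,0],[1.2,-1.4,0.6,0,0],[1.2,-1.4,1.2,0,0],[1.2,-1.4,1.2,0,0]]'|sed -n 2,3p; python3 - <<'E'
from h import *
P,a=snap("wrist","w15.png")
for n in ["pedal","hazelnut_1_center","tub_center"]: print(n,[(round(p,2),e.round().tolist()) for p,e in find("wrist",n)])
hsv=cv2.cvtColor(a,cv2.COLOR_BGR2HSV);m=cv2.inRange(hsv,(0,170,90),(4,255,255))|cv2.inRange(hsv,(174,170,90),(180,255,255))
k,l,st,c=cv2.connectedComponentsWithStats(m);print("red",[(s.tolist(),) for s in st[1:] if s[4]>100])
q=cv2.findNonZero(m);print(cv2.approxPolyDP(cv2.convexHull(q),4,True).reshape(-1,2).tolist())
T=np.array;p=camera_params("wrist")
M=np.eye(4);M[:3,:3]=R.from_euler("xyz",[-3.14137,.001738,-.02169]).as_matrix();M[:3,3]=[.52943,-.0756,.35246]
M=np.linalg.inv(M@T(p["tool_from_camera"]));W7=(T(p["K"]),p["k1"],M[:3,:3],M[:3,3])
print("pad w7",onz(W7,(276,254),.124));print("pad expected px",proj(P,[.389,-.113,.124]))
b=cv2.imread("pics/w15.png")
u,v=proj(P,[.389,-.113,.124])[0].astype(int)
for y in range(v-40,v+41,10): print(y,' '.join("%d/%d/%d"%tuple(hsv[min(max(y,0),383),x]) for x in range(u-50,u+51,10)))
print(P and status.observe()["position"])
E
```

```text
position: [0.3873, -0.1481, 0.2534]
tool_rot: [-3.138, -0.001, 1.503]
pedal []
hazelnut_1_center [(0.51, [247.0, 262.0, 404.0, 312.0]), (0.4, [350.0, 125.0, 364.0, 137.0])]
tub_center [(0.86, [304.0, 178.0, 392.0, 257.0])]
red [([223, 124, 71, 47, 1236],), ([303, 142, 104, 11, 880],), ([440, 147, 48, 43, 758],)]
[[488, 173], [472, 188], [225, 170], [223, 126], [286, 124], [473, 148], [487, 158]]
pad w7 [ 0.39028238 -0.11312803  0.124     ]
pad expected px [[250.00396495 150.50531922]]
110 30/29/52 25/66/132 15/75/112 16/79/123 15/85/196 18/73/235 19/70/237 19/71/237 18/73/234 18/34/152 20/33/154
120 150/6/46 23/78/130 16/73/112 16/77/112 16/75/119 15/76/111 15/73/112 15/73/118 16/64/119 17/33/123 30/4/59
130 30/5/53 23/75/142 16/73/112 0/24/32 0/26/30 0/18/28 15/16/31 150/9/27 1/187/150 0/190/149 0/9/59
140 12/10/122 22/74/117 16/75/109 0/18/29 0/26/30 0/16/31 30/27/28 15/16/31 0/191/148 1/190/149 150/5/56
150 23/75/136 23/74/144 18/70/105 10/26/30 0/9/27 0/23/33 10/26/29 0/26/30 0/194/147 1/191/148 0/9/56
160 22/71/130 20/85/186 21/81/221 0/9/29 15/17/30 0/9/28 170/24/32 10/25/31 1/200/144 1/194/146 0/5/56
170 25/66/139 24/66/123 18/103/208 0/183/110 1/191/119 1/185/128 2/184/125 2/167/122 3/154/121 4/135/119 15/9/55
180 24/69/141 21/90/229 18/102/205 17/78/227 16/78/134 16/74/117 16/74/120 15/75/119 16/77/109 15/78/115 15/74/120
190 18/106/190 22/72/226 18/100/176 15/78/167 19/69/237 18/74/233 18/73/233 19/69/238 19/67/241 20/63/244 15/79/110
[ 0.38901243 -0.14863409  0.2557885 ]
```

The pad is confirmed at (.390,-.112). Descend to just above it, then press in small steps.

```bash
python3 -m creep '[[0.6,0,0.6,0,0],[0.6,0,1.2,0,0],[0.6,0,1.8,0,0],[0.6,0,1.9,0,0],[0.6,0,1.95,0,0]]'|sed -n 2,4p; python3 -m creep '[[0,0,0.05,0,0],[0,0,0.1,0,0],[0,0,0.15,0,0],[0,0,0.15,0,0]]'|sed -n 2,4p; python3 -m creep '[[0,0,0.05,0,0],[0,0,0.1,0,0],[0,0,0.1,0,0]]'|sed -n 2,4p
```

```text
position: [0.3915, -0.1128, 0.1385]
tool_rot: [3.14, 0.0, 1.503]
force: [-0.0, -0.3, -0.3]
position: [0.3907, -0.1125, 0.1285]
tool_rot: [-3.141, -0.0, 1.504]
force: [0.4, -0.1, 0.2]
position: [0.3906, -0.1125, 0.1223]
tool_rot: [-3.141, -0.0, 1.504]
force: [-0.4, -0.3, -0.1]
```

```bash
python3 -m creep '[[0,0,0.05,0,0],[0,0,0.1,0,0],[0,0,0.1,0,0]]'|sed -n 2,5p; python3 -m creep '[[0,0,0.05,0,0],[0,0,0.1,0,0],[0,0,0.1,0,0]]'|sed -n 2,4p; python3 - <<'E'
from h import *
P,a=snap("wrist","w16.png")
hsv=cv2.cvtColor(a,cv2.COLOR_BGR2HSV);m=cv2.inRange(hsv,(0,150,60),(5,255,255))|cv2.inRange(hsv,(174,150,60),(180,255,255))
k,l,st,c=cv2.connectedComponentsWithStats(m);print("red",[(s.tolist(),) for s in st[1:] if s[4]>100])
print(proj(P,[.39,-.1125,.124]),proj(P,status.observe()["position"]),status.observe()["position"])
E
```

```text
position: [0.3905, -0.1125, 0.1163]
tool_rot: [-3.141, -0.0, 1.504]
force: [0.6, 0.0, -0.3]
grip_width: -0.0001
position: [0.3905, -0.1125, 0.1103]
tool_rot: [-3.141, -0.0, 1.504]
force: [-0.2, 0.3, -0.2]
red [([197, 191, 131, 78, 3668],), ([341, 224, 17, 17, 174],)]
[[249.28896729 237.70566037]] [[250.35923468 228.66877765]] [ 0.39062875 -0.11247607  0.11041496]
```

No contact yet, which matches the earlier grasps: the tips evidently reach less far than stated. Continue down.

```bash
for i in 1; do python3 -m creep '[[0,0,0.05,0,0],[0,0,0.1,0,0],[0,0,0.1,0,0]]'|sed -n 2,4p; done; python3 -m creep '[[0,0,0.05,0,0],[0,0,0.1,0,0],[0,0,0.1,0,0]]'|sed -n 2,4p
```

```text
position: [0.3906, -0.1125, 0.1043]
tool_rot: [-3.141, -0.0, 1.504]
force: [0.1, 0.2, 1.2]
position: [0.3906, -0.1125, 0.0984]
tool_rot: [-3.141, 0.0, 1.504]
force: [-1.0, 0.9, 6.4]
```

Contact at about TCP z .104, so the stop should be near .080.

```bash
python3 -m creep '[[0,0,0.06,0,0],[0,0,0.12,0,0],[0,0,0.18,0,0],[0,0,0.18,0,0]]'|sed -n 1,4p; python3 -m creep '[[0,0,0.03,0,0],[0,0,0.06,0,0],[0,0,0.06,0,0]]'|sed -n 2,4p; python3 -m creep '[[0,0,0.02,0,0],[0,0,0.02,0,0]]'|sed -n 2,4p
```

```text
clock: 36.6
position: [0.3917, -0.1125, 0.0879]
tool_rot: [3.14, 0.0, 1.504]
force: [1.3, 0.5, 11.3]
position: [0.3919, -0.1126, 0.0845]
tool_rot: [3.139, 0.0, 1.504]
force: [1.3, 0.3, 12.8]
position: [0.392, -0.1126, 0.0834]
tool_rot: [3.139, 0.0, 1.504]
force: [2.2, 0.0, 13.3]
```

```bash
python3 -m creep '[[0,0,0.02,0,0],[0,0,0.02,0,0]]'|sed -n 2,4p; python3 -m creep '[[0,0,0.02,0,0],[0,0,0.02,0,0]]'|sed -n 2,4p
```

```text
position: [0.3921, -0.1126, 0.0822]
tool_rot: [3.139, 0.0, 1.504]
force: [2.2, -0.0, 13.7]
position: [0.3924, -0.1126, 0.0813]
tool_rot: [3.138, 0.0, 1.504]
force: [2.0, -0.4, 23.1]
```

```bash
python3 -m creep '[[0,0,0.01,0,0],[0,0,0.01,0,0],[0,0,0.01,0,0],[0,0,0.01,0,0],[0,0,0.01,0,0]]'|sed -n 1,4p; for i in 1 2 3 4 5; do python3 -m creep '[[0,0,0,0,0],[0,0,0,0,0],[0,0,0,0,0],[0,0,0,0,0],[0,0,0,0,0]]'|sed -n 4p; done; python3 - <<'E'
from h import *
P,a=snap("wrist","w17.png")
for n in ["hazelnut_1_center","tub_center"]: print(n,[(round(p,2),e.round().tolist()) for p,e in find("wrist",n)])
S,b=snap("side","s17.png")
for n in ["hazelnut_1_center","tub_center"]: print(n,[(round(p,2),e.round().tolist()) for p,e in find("side",n)])
for nm,i in [("w",a),("s",b)]:
  h_=cv2.cvtColor(i,cv2.COLOR_BGR2HSV);m=cv2.inRange(h_,(4,120,25),(14,255,230))
  k,l,st,c=cv2.connectedComponentsWithStats(m);print(nm,[s.tolist() for s in st[1:] if s[4]>8 and s[4]<900])
E
```

```text
clock: 38.35
position: [0.3926, -0.1126, 0.081]
tool_rot: [3.138, 0.001, 1.504]
force: [0.1, 0.5, 31.4]
force: [1.3, 1.7, 30.9]
force: [0.0, 0.2, 30.6]
force: [-0.3, 1.6, 31.1]
force: [-0.2, 1.1, 31.1]
force: [-0.1, 1.1, 30.9]
hazelnut_1_center []
tub_center [(0.77, [344.0, 269.0, 473.0, 327.0])]
hazelnut_1_center []
tub_center [(0.65, [261.0, 217.0, 294.0, 246.0]), (0.25, [227.0, 248.0, 329.0, 311.0])]
w [[152, 196, 3, 7, 10]]
s [[45, 110, 5, 5, 13], [358, 152, 5, 7, 13], [310, 210, 16, 11, 80], [322, 230, 19, 10, 76], [267, 246, 24, 5, 42], [309, 253, 9, 4, 19], [227, 260, 4, 15, 23], [257, 261, 9, 3, 14], [304, 260, 7, 9, 22], [232, 262, 17, 5, 36], [261, 265, 6, 6, 16], [246, 267, 6, 5, 15], [258, 267, 4, 6, 11], [270, 266, 11, 9, 49], [306, 280, 4, 6, 13], [230, 283, 4, 12, 15], [264, 296, 48, 8, 54], [233, 298, 30, 9, 46], [480, 364, 22, 20, 89]]
```

```bash
for i in 1 2 3; do python3 -m creep '[[0,0,0,0,0],[0,0,0,0,0],[0,0,0,0,0],[0,0,0,0,0],[0,0,0,0,0]]'|sed -n 4p; done; python3 - <<'E'
from h import *
T,t=snap("top","t18.png");s=cv2.imread("pics/s17.png");a=cv2.imread("pics/w17.png")
for n in ["hazelnut_1_center","tub_center"]: print(n,[(round(p,2),e.round().tolist()) for p,e in find("top",n)])
def grid(i,x0,x1,y0,y1,dx,dy):
  h_=cv2.cvtColor(i,cv2.COLOR_BGR2HSV)
  for y in range(y0,y1,dy): print(y,' '.join("%3d"%h_[y,x,0] if h_[y,x,1]>60 else ' . ' for x in range(x0,x1,dx)))
print("side");grid(s,258,298,214,250,1,2)
S=pose("side");print("lip px",proj(S,[.523,-.172,.066]),proj(T,[.523,-.172,.066]),proj(T,[.5235,-.228,.0]))
E
```

```text
force: [1.0, 1.0, 30.6]
force: [-0.6, 0.2, 30.9]
force: [-0.6, 0.2, 30.7]
hazelnut_1_center []
tub_center [(0.15, [196.0, 159.0, 265.0, 223.0])]
side
214  .   .   .   .   .   .   .   .   .   .   .   .   .   .   .   .   .   .   .   .   .   .   .   .   .   .   .   .   .   .   .   .   19  20  .   .   .   .   .   . 
216  .   .   .   .   .   .   .   .   .   .   .   .   .   .   .   .   .   .   .   .  113 114 114 115 114 113 112 113 112 113  .   .   .   .   .   .   .   .   .   . 
218  .   .   .   .  114 111 111 113 112 112 112 113 113 112 113 112 113 112 112 113 113 113 114 113 113 113 113 114 113 114 114  .   .   .   .   .   .   .   .   . 
220  .   .   .   .   .  115 114 114 115 115 114 113 114 114 113 115 115 113 115 114 115 115 115 114 114 115 114 114 116 115 113 116  .   .   .   .   .   .   .   . 
222  .   .   .   .   .   .  113 114 114 114 114 114 114 114 115 113 115 114 115 114 113 115 113 115 115 113 116 114 115 115 114 114  .   .   .   .   .   .   .   . 
224  .   .   .   .   .   .  114 114 114 114 114 115 115 115 114 115 114 114 114 115 113 114 114 114 112 113 114 113 114 115 114 11
[... 1398 characters left out ...]
116 117 117 118 119 121  .   .   .   .   .   .   .   .   .    3   6   8   9   9   7  .   .   .   .   .   .   . 
244  .   .   .   .  115 112 117  .   .   .    3   6   8   9   9  10  10  11  11  11  13  14  14  14  14  14  14  14  14  14  15  15  15  .   .   .   .   .   .   . 
246  .   .   .   .   .   .   .   12  13  14  15  15  15  15  15  15  15  15  14  14  14  14  14  14  14  14  13  14  14  13  13  14  13  15  .   .   .   .   .   . 
248  .   .   .   .   .   .   .   .   14  14  13  14  14  13  13  13  13  13  13  12  12  11  12  12  12  12  12  12  12  12  12  13  12  11  .   .   .   .   .   . 
lip px [[272.66019345 211.17700985]] [[270.6394011  185.48956082]] [[283.10665998 189.6014895 ]]
```

One hazelnut shows in the tub at side (276,234); the rest may be hidden by its near wall. Hold a bit longer, release smoothly, then look from above.

```bash
for i in 1 2 3 4; do python3 -m creep '[[0,0,0,0,0],[0,0,0,0,0],[0,0,0,0,0],[0,0,0,0,0],[0,0,0,0,0]]'|sed -n 4p; done; python3 -m creep '[[0,0,-0.15,0,0],[0,0,-0.3,0,0],[0,0,-0.5,0,0],[0,0,-1,0,0],[0,0,-2,0,0]]'|sed -n 2,4p; python3 -m creep '[[-0.8,0.8,-1,0,0],[-1.2,1.4,-2,0,0],[-1.2,1.4,-2,0,0],[-1.2,1.4,-2,0,0]]'|sed -n 1,4p; python3 - <<'E'
from h import *
P,a=snap("wrist","w19.png");print(status.observe()["qpos"])
for n in ["hazelnut_1_center","tub_center","walnut_1_center","sieve_grip"]: print(n,[(round(p,2),e.round().tolist()) for p,e in find("wrist",n)])
h_=cv2.cvtColor(a,cv2.COLOR_BGR2HSV);m=cv2.inRange(h_,(2,120,20),(14,255,235))
k,l,st,c=cv2.connectedComponentsWithStats(m)
for i in range(1,k):
  if 8<st[i,4]<1500: print(st[i].tolist(),np.median(h_[l==i],0),onz(P,c[i],.02)[:2].round(3))
print("tub",proj(P,[.5235,-.228,0]),"gate",proj(P,[.53,-.1,.09]))
m=cv2.inRange(h_,(100,120,50),(125,255,255));n,l,st,c=cv2.connectedComponentsWithStats(m);i=1+np.argmax(st[1:,4])
q=cv2.approxPolyDP(cv2.convexHull(cv2.findNonZero((l==i).astype(np.uint8))),4,True).reshape(-1,2);print(q.tolist(),[onz(P,u,.045)[:2].round(3).tolist() for u in q])
E
```

```text
force: [-0.2, 0.3, 31.4]
force: [-0.8, 0.1, 31.2]
force: [-1.3, 1.1, 30.7]
force: [0.1, 1.4, 31.3]
position: [0.3899, -0.1121, 0.2002]
tool_rot: [-3.139, -0.002, 1.504]
force: [0.8, -0.4, 0.8]
clock: 47.42
position: [0.4711, -0.191, 0.3214]
tool_rot: [3.138, 0.0, 1.502]
force: [-1.0, 0.8, -1.5]
[ 0.68738709  0.25830817 -0.51772692  1.74059965  0.13709456  1.17786123
  0.0637935 ]
hazelnut_1_center [(0.52, [262.0, 198.0, 274.0, 212.0])]
tub_center [(0.72, [244.0, 151.0, 317.0, 218.0])]
walnut_1_center [(0.34, [279.0, 196.0, 291.0, 205.0])]
sieve_grip [(0.81, [248.0, 245.0, 311.0, 313.0])]
[412, 31, 19, 23, 300] [  2.  150.5 226. ] [ 0.754 -0.02 ]
[168, 93, 37, 2, 42] [  3.5 154.5 223.5] [ 0.375 -0.076]
[206, 92, 8, 2, 9] [  7. 129. 214.] [ 0.414 -0.078]
[229, 107, 18, 1, 18] [  2.  132.5 162. ] [ 0.457 -0.104]
[231, 116, 18, 2, 23] [  2. 173. 115.] [ 0.46  -0.119]
[250, 116, 24, 1, 24] [  2.  138.  114.5] [ 0.495 -0.12 ]
[367, 118, 41, 40, 588] [  4. 187. 198.] [ 0.697 -0.167]
[174, 132, 41, 2, 49] [  4. 154. 111.] [ 0.382 -0.139]
[398, 132, 11, 18, 53] [  5. 174. 220.] [ 0.737 -0.175
[... 345 characters left out ...]
.314]
[264, 198, 10, 10, 71] [  8. 186. 142.] [ 0.499 -0.269]
[279, 198, 9, 10, 71] [  8. 186. 142.] [ 0.524 -0.271]
[294, 198, 9, 10, 76] [  8. 186. 143.] [ 0.551 -0.273]
[183, 229, 55, 41, 1402] [ 13. 147. 220.] [ 0.377 -0.345]
[447, 230, 17, 9, 26] [  3.  133.5  54.5] [ 0.854 -0.358]
[498, 294, 14, 68, 459] [ 14. 127.  87.] [ 1.016 -0.615]
[246, 298, 10, 19, 177] [ 12. 144.  91.] [ 0.453 -0.484]
[331, 298, 9, 14, 94] [ 13.  145.  214.5] [ 0.62 -0.49]
[492, 354, 20, 30, 340] [ 14. 127.  86.] [ 1.032 -0.727]
tub [[280.11827267 176.71416267]] gate [[288.05924813  98.43856087]]
[[312, 151], [311, 215], [250, 217], [249, 145]] [[0.572, -0.18], [0.569, -0.288], [0.465, -0.284], [0.472, -0.164]]
```

Five hazelnuts lie in the tub (blobs at (264–303,198) and a double one at (271,179)), and none show by the gate. On to the loose walnuts, checking the hopper on the way.

```bash
python3 -m creep '[[0.9,-0.3,0,0,0.8],[1.9,-0.6,0,0,0.8],[1.9,-0.6,0,0,0.8]]'|sed -n 2p; python3 - <<'E'
from h import *
P,a=snap("wrist","w20.png");print("hopper",proj(P,[.533,0,.13]),"px corners",proj(P,[[.615,.1,.1],[.45,-.1,.1]]))
for n in ["hazelnut_1_center"]: print(n,[(round(p,2),e.round().tolist()) for p,e in find("wrist",n)])
h_=cv2.cvtColor(a,cv2.COLOR_BGR2HSV);m=cv2.inRange(h_,(5,150,20),(11,255,235))
k,l,st,c=cv2.connectedComponentsWithStats(m);print([st[i].tolist() for i in range(1,k) if 8<st[i,4]<1500])
E
python3 -m creep '[[0.9,-0.3,0.2,0,0.8],[1.9,-0.6,0.4,0,0.8],[2.9,-0.9,0.8,0,0.8],[3.2,-0.95,1.2,0,0.8],[3.2,-0.95,1.2,0,0.8]]'|sed -n 1,3p;python3 - <<'E'
from h import *
P,a=snap("wrist","w21.png");p=status.observe()["position"];print(p)
for d,e in find("wrist","walnut_3_center"): print(round(d,2),e.round().tolist(),onz(P,cen(e),.021).round(4),shift(np.r_[onz(P,cen(e),.021)[:2],0]-p))
E
```

```text
position: [0.4403, -0.07, 0.3201]
hopper [[321.25231703 112.4700612 ]] px corners [[378.29702403  29.68686124]
 [258.21154554 188.42639734]]
hazelnut_1_center [(0.4, [282.0, 257.0, 295.0, 270.0])]
[[401, 195, 7, 7, 14], [392, 213, 4, 6, 11], [400, 223, 7, 3, 11], [284, 242, 18, 26, 187]]
clock: 48.78
position: [0.3966, 0.122, 0.2465]
tool_rot: [-3.139, 0.0, 1.506]
[0.39733846 0.12107481 0.24740695]
```

```bash
cat >> h.py <<'E'
def walnuts(a,P,z=.021):
    h_=cv2.cvtColor(a,cv2.COLOR_BGR2HSV);m=cv2.inRange(h_,(9,118,30),(17,255,255))
    m=cv2.morphologyEx(m,cv2.MORPH_OPEN,np.ones((3,3)));m=cv2.morphologyEx(m,cv2.MORPH_CLOSE,np.ones((7,7)))
    k,l,st,c=cv2.connectedComponentsWithStats(m);p=status.observe()["position"]
    for i in range(1,k):
        if st[i,4]>250:
            x,y,w,h,A=st[i];X=onz(P,(x+w/2-.5,y+h/2-.5),z);print("blob",st[i].tolist(),X.round(4)[:2],"shift",shift(np.r_[X[:2],p[2]]-p))
E
python3 - <<'E'
from h import *
P=pose("wrist");a=cv2.imread("pics/w21.png");walnuts(a,P)
print(proj(P,[.399,.172,.021]),proj(P,[.412,.304,.021]))
E
```

```text
blob [238, 7, 31, 35, 842] [0.4138 0.3066] shift [ 3.11  0.06 -0.  ]
blob [0, 67, 59, 88, 3025] [0.0906 0.2247] shift [ 1.38 -5.23  0.  ]
blob [239, 115, 29, 29, 655] [0.4051 0.1741] shift [ 0.9   0.06 -0.  ]
[[248.71286078 130.87316462]] [[251.70640175  26.27295317]]
```

```bash
python3 -m creep '[[0.88,0.05,0.4,0,0.85],[0.88,0.05,1.4,0,0.85],[0.88,0.05,2.2,0,0.85],[0.88,0.05,2.6,0,0.85],[0.88,0.05,2.6,0,0.85]]'|sed -n 2,4p;python3 - <<'E'
from h import *
P,a=snap("wrist","w22.png");p=status.observe()["position"];print(p);walnuts(a,P)
E
```

```text
position: [0.4041, 0.1727, 0.0913]
tool_rot: [-3.14, 0.001, 1.502]
force: [-0.0, -0.3, 1.4]
[0.40465015 0.17320024 0.0923908 ]
blob [223, 0, 52, 59, 2414] [0.4119 0.3073] shift [ 2.24 -0.03 -0.  ]
blob [0, 116, 35, 48, 711] [0.2048 0.239 ] shift [ 0.87 -3.4  -0.  ]
blob [227, 174, 46, 45, 1618] [0.4035 0.1743] shift [ 0.02 -0.02 -0.  ]
```

Aligned. Descend and grip.

```bash
python3 -m creep '[[0,0,0.6,0,0.85],[0,0,1.1,0,0.85],[0,0,1.4,0,0.85],[0,0,1.4,0,0.85]]'|sed -n 2,4p;python3 -m creep '[[0,0,0.08,0,0.85],[0,0,0.16,0,0.85],[0,0,0.16,0,0.85]]'|sed -n 2,4p;python3 -m creep '[[0,0,0,0,0.3],[0,0,0,0,0.3],[0,0,0,0,0.3],[0,0,0,0,0.3],[0,0,0,0,0.3]]' 25|sed -n 2,6p
```

```text
position: [0.4048, 0.1737, 0.0085]
tool_rot: [3.141, 0.0, 1.503]
force: [0.0, 0.9, 0.0]
position: [0.4041, 0.1739, -0.0015]
tool_rot: [3.141, -0.0, 1.503]
force: [0.5, -0.9, 0.2]
position: [0.4042, 0.1742, -0.0013]
tool_rot: [3.141, -0.0, 1.504]
force: [-0.9, -1.3, 10.1]
grip_width: 0.0392
finger_force: 24.0
```

```bash
python3 -m creep '[[0,0,0,0,0.7],[0,0,0,0,0.7],[0,0,0.05,0,0.7],[0,0,0.1,0,0.7],[0,0,0.1,0,0.7]]'|sed -n 2,4p;python3 -m creep '[[0,0,0,0,0.3],[0,0,0,0,0.3],[0,0,0,0,0.3],[0,0,0,0,0.3],[0,0,0,0,0.3]]' 25|sed -n 2,6p; python3 -m creep '[[0,0,-0.2,0,0.3],[0,0,-0.6,0,0.3],[0,0,-1.4,0,0.3],[0,0,-2.4,0,0.3],[0,0,-3.2,0,0.3]]'|sed -n 2,6p
```

```text
position: [0.4038, 0.174, -0.008]
tool_rot: [-3.141, 0.0, 1.504]
force: [0.7, -0.3, -0.7]
position: [0.404, 0.1741, -0.0074]
tool_rot: [3.141, -0.0, 1.504]
force: [-1.8, -0.0, 6.6]
grip_width: 0.0396
finger_force: 24.3
position: [0.4036, 0.1741, 0.1871]
tool_rot: [3.141, -0.001, 1.504]
force: [1.2, -0.1, -1.3]
grip_width: 0.0397
finger_force: 25.4
```

Held. Carry it over to the sieve, with a look at where the walnuts in it lie.

```bash
python3 -m creep '[[-0.5,0.2,-0.6,0,0.3],[-1.4,0.4,-1.2,0,0.3],[-2.3,0.6,-1.2,0,0.3],[-3.2,0.8,-1.2,0,0.3],[-4.1,1,-1.2,0,0.3]]'|sed -n 2,2p;python3 -m creep '[[-0.9,0.2,0,0,0.3],[-1.8,0.4,0,0,0.3],[-2.7,0.6,0,0,0.3],[-3.3,0.8,0,0,0.3],[-3.3,0.9,0,0,0.3]]'|sed -n 2,6p; cat >> h.py <<'E'
def sievemap(a,P):
    "brown blobs in sieve frame"
    c,q=np.cos(-.032),np.sin(-.032);L=lambda X:np.array([[c,q],[-q,c]])@(X[:2]-[.485,-.4186])
    h_=cv2.cvtColor(a,cv2.COLOR_BGR2HSV);m=cv2.inRange(h_,(6,115,25),(17,255,255))
    g=np.array([[x,y] for y in np.arange(.06,-.061,-.008) for x in np.arange(-.066,.067,.006)])
    W=np.c_[.485+c*g[:,0]-q*g[:,1],-.4186+q*g[:,0]+c*g[:,1],np.full(len(g),.06)]
    uv=proj(P,W).round().astype(int);n=22
    for i in range(0,len(g),n): print("%4.0f"%(g[i,1]*1000),''.join('#' if 0<=v<384 and 0<=u<512 and m[v,u] else '.' for u,v in uv[i:i+n]))
E
python3 - <<'E'
from h import *
P,a=snap("wrist","w23.png");print(status.observe()["position"],proj(P,[.485,-.4186,.05]))
for n in ["hazelnut_1_center","walnut_1_center","sieve"]: print(n,[(round(p,2),e.round().tolist()) for p,e in find("wrist",n)])
sievemap(a,P)
E
```

```text
position: [0.447, -0.0771, 0.2573]
position: [0.4872, -0.2789, 0.2564]
tool_rot: [-3.141, -0.001, 1.5]
force: [-0.6, 1.2, -0.7]
grip_width: 0.0396
finger_force: 25.4
[ 0.48824684 -0.27680338  0.25658334] [[255.38207868 262.14414676]]
hazelnut_1_center [(0.43, [251.0, 155.0, 263.0, 168.0])]
walnut_1_center []
sieve []
  60 ...###############....
  60 ...#################..
  52 ....##################
  44 ....##################
  36 #....#################
  28 #.....################
  20 ##.....###############
  12 ###.....##############
   4 ####.....#############
  -4 ####......############
 -12 ####......############
 -20 ########...###########
 -28 #########......#######
 -36 #########......#######
 -44 ##########......######
 -52 ###########......#####
 -60 ############....
```

```bash
python3 - <<'E'
from h import *
for c in ["side","top"]:
    P=pose(c);print(c,"cam at",(-P[2].T@P[3]).round(2))
P,a=snap("side","s24.png");sievemap(a,P)
print("w13 hist");
p=camera_params("wrist");M=np.eye(4);M[:3,:3]=R.from_euler("xyz",[3.14,-.003,-.032]).as_matrix();M[:3,3]=[.4643,-.3336,.3285]
M=np.linalg.inv(M@np.array(p["tool_from_camera"]));W=(np.array(p["K"]),p["k1"],M[:3,:3],M[:3,3])
sievemap(cv2.imread("pics/w13.png"),W)
E
```

```text
side cam at [ 0.26 -1.2   0.95]
top cam at [-0.25  0.1   1.67]
  60 ...........##..##.....
  60 ......................
  52 ......................
  44 ......................
  36 ......................
  28 .....#################
  20 ###...#.#.#...........
  12 ........####..........
   4 ........#####...##....
  -4 .........#####..####..
 -12 ..........####.#######
 -20 .............#..######
 -28 ..................####
 -36 #.....................
 -44 ......................
 -52 ......................
 -60 ................
w13 hist
  60 ......................
  60 ..####################
  52 #..###################
  44 ##....................
  36 ......................
  28 .......##.............
  20 .......#####..........
  12 .......#######.###....
   4 ........##############
  -4 ###........###########
 -12 ####........##########
 -20 #####.......##########
 -28 ###########..#########
 -36 ############..########
 -44 #############.........
 -52 ......................
 -60 ................
```

```bash
sed -i 's/;n=22/;n=23/' h.py; python3 - <<'E'
from h import *
P=pose("side");sievemap(cv2.imread("pics/s24.png"),P)
c,q=np.cos(-.032),np.sin(-.032)
for lx,ly in [(-.04,.036),(.0,.036),(.04,.036)]:
    X=[.485+c*lx-q*ly,-.4186+q*lx+c*ly];print(np.round(X,4),shift(np.r_[X,.075]-status.observe()["position"]))
E
```

```text
60 ...........##..##......
  52 .......................
  44 .......................
  36 .......................
  28 .......................
  20 ####################...
  12 #.#.#..................
   4 .####..................
  -4 #####...##.............
 -12 #####..####............
 -20 ####.#######...........
 -28 ..#..######............
 -36 ......#####............
 -44 .......................
 -52 .......................
 -60 .......................
[ 0.4462 -0.3813] [-1.81 -0.58  3.03]
[ 0.4862 -0.3826] [-1.78  0.09  3.03]
[ 0.5261 -0.3839] [-1.76  0.76  3.03]
```

The two walnuts in the sieve lie at about (-53,-8) and (-15,-22) mm in its frame, so the +y side is free. Drop the first one at (+40,+36).

```bash
python3 -m creep '[[-0.9,0.4,0,-0.25,0.3],[-1.76,0.76,0,-0.25,0.3],[-1.76,0.76,1,-0.25,0.3],[-1.76,0.76,2,-0.25,0.3],[-1.76,0.76,2.7,-0.25,0.3]]'|sed -n 2,4p;python3 -m creep '[[0,0,0.15,0,0.3],[0,0,0.3,0,0.3],[0,0,0.3,0,0.3]]'|sed -n 2,4p
```

```text
position: [0.5256, -0.3838, 0.0922]
tool_rot: [-3.14, -0.001, 1.54]
force: [1.3, 0.4, -0.1]
position: [0.5268, -0.3852, 0.0774]
tool_rot: [3.141, 0.001, 1.539]
force: [0.8, -0.1, -0.2]
```

```bash
python3 -m creep '[[0,0,0.12,0,0.3],[0,0,0.22,0,0.3],[0,0,0.22,0,0.3]]'|sed -n 2,4p;python3 -m creep '[[0,0,0,0,0.65],[0,0,0,0,0.65],[0,0,0,0,0.65],[0,0,-1,0,0.65],[0,0,-2.4,0,0.65]]'|sed -n 2,6p;python3 -m creep '[[1,0,-1,0,0.65],[2,-0.1,-1,0,0.65],[3,-0.4,-1,0,0.65],[4,-0.8,-1,0,0.65],[5,-1.2,-1,0,0.65]]'|sed -n 2,4p; python3 - <<'E'
from h import *
P,a=snap("side","s25.png");sievemap(a,P)
print(shift(np.array([.412,.26,.17])-status.observe()["position"]))
E
```

```text
position: [0.5261, -0.3849, 0.0627]
tool_rot: [-3.141, -0.0, 1.539]
force: [1.5, -0.1, -0.2]
position: [0.526, -0.3847, 0.1868]
tool_rot: [-3.141, -0.001, 1.539]
force: [0.7, -0.8, -0.1]
grip_width: 0.0556
finger_force: 0.0
position: [0.4696, -0.0988, 0.2458]
tool_rot: [3.141, 0.0, 1.539]
force: [1.2, -0.0, 0.5]
  60 .......................
  52 ..........#............
  44 .......................
  36 .......................
  28 .......................
  20 ################.###...
  12 #...#.............##...
   4 .####..............#...
  -4 #####...##......#####..
 -12 #####..####.....#####..
 -20 ####.###.###...######..
 -28 .##...#####.....####...
 -36 ......#####......##....
 -44 .......................
 -52 .......................
 -60 .......................
[ 5.84 -1.07  1.28]
```

Dropped in safely. Next walnut.

```bash
python3 -m creep '[[0.9,-0.3,0,0,0.85],[1.9,-0.6,0,0,0.85],[2.9,-0.9,0,0,0.85],[3.9,-1.1,0,0,0.85],[4.9,-1.18,0,0,0.85]]'|sed -n 2,2p;python3 -m creep '[[0.9,0,0.4,0,0.85],[1.8,0,1.2,0,0.85],[1.8,0,2.1,0,0.85],[1.8,0,2.6,0,0.85],[1.8,0,2.6,0,0.85]]'|sed -n 2,3p;python3 - <<'E'
from h import *
P,a=snap("wrist","w26.png");p=status.observe()["position"];print(p);walnuts(a,P)
E
```

```text
position: [0.4086, 0.1971, 0.2461]
position: [0.4115, 0.303, 0.0882]
tool_rot: [-3.139, 0.002, 1.539]
[0.41240606 0.30349751 0.08980399]
blob [210, 82, 50, 52, 2018] [0.4012 0.3795] shift [ 1.26 -0.23 -0.  ]
blob [0, 134, 39, 85, 1222] [0.2064 0.33  ] shift [ 0.33 -3.45  0.  ]
blob [228, 172, 47, 46, 1659] [0.4122 0.3067] shift [ 0.05 -0.01 -0.  ]
```

```bash
python3 -m creep '[[0.05,0,0.6,0,0.85],[0.05,0,1.1,0,0.85],[0.05,0,1.5,0,0.85],[0.05,0,1.65,0,0.85],[0.05,0,1.65,0,0.85]]'|sed -n 2,4p;python3 -m creep '[[0,0,0,0,0.3],[0,0,0,0,0.3],[0,0,0,0,0.3],[0,0,0,0,0.3],[0,0,0,0,0.3]]' 25|sed -n 2,6p; python3 -m creep '[[0,0,-0.2,0,0.3],[0,0,-0.6,0,0.3],[0,0,-1.4,0,0.3],[0,0,-2.4,0,0.3],[0,0,-3.4,0,0.3]]'|sed -n 2,6p; python3 - <<'E'
from h import *
c,q=np.cos(-.032),np.sin(-.032);lx,ly=0,.037
print(shift(np.array([.485+c*lx-q*ly,-.4186+q*lx+c*ly,.24])-status.observe()["position"]))
E
```

```text
position: [0.4133, 0.3067, -0.0084]
tool_rot: [3.141, -0.001, 1.538]
force: [-0.6, -0.3, 0.1]
position: [0.4133, 0.3068, -0.0084]
tool_rot: [3.14, -0.001, 1.538]
force: [0.4, -1.6, 12.2]
grip_width: 0.0397
finger_force: 23.7
position: [0.4122, 0.3062, 0.1972]
tool_rot: [-3.141, -0.0, 1.539]
force: [1.8, 0.1, 0.0]
grip_width: 0.0399
finger_force: 25.4
[-11.42   1.6   -0.72]
```

```bash
python3 -m creep '[[-0.6,0.1,-0.5,0,0.3],[-1.5,0.2,-0.9,0,0.3],[-2.4,0.3,-0.9,0,0.3],[-3.3,0.4,-0.9,0,0.3],[-4.2,0.6,-0.9,0,0.3]]'|sed -n 2,2p;python3 -m creep '[[-0.9,0.1,0,0,0.3],[-1.8,0.2,0,0,0.3],[-2.7,0.4,0,0,0.3],[-3.6,0.6,0,0,0.3],[-4.5,0.8,0,0,0.3]]'|sed -n 2,2p;python3 -m creep '[[-0.9,0.1,0,0,0.3],[-1.8,0.15,0,0,0.3],[-2.5,0.2,0,0,0.3],[-2.7,0.2,0,0,0.3],[-2.7,0.2,0,0,0.3]]'|sed -n 2,6p; python3 - <<'E'
from h import *
c,q=np.cos(-.032),np.sin(-.032);lx,ly=0,.037
print(shift(np.array([.485+c*lx-q*ly,-.4186+q*lx+c*ly,.062])-status.observe()["position"]))
E
```

```text
position: [0.4401, 0.0516, 0.2495]
position: [0.4797, -0.2197, 0.2495]
position: [0.4864, -0.3802, 0.2489]
tool_rot: [3.141, -0.001, 1.538]
force: [-0.0, 0.2, -0.3]
grip_width: 0.0397
finger_force: 25.4
[-0.03 -0.    3.11]
```

```bash
python3 -m creep '[[0,0,0.8,0,0.3],[0,0,1.6,0,0.3],[0,0,2.4,0,0.3],[0,0,2.9,0,0.3],[0,0,3.1,0,0.3]]'|sed -n 2,4p;python3 -m creep '[[0,0,0,0,0.65],[0,0,0,0,0.65],[0,0,0,0,0.65],[0,0,-1,0,0.65],[0,0,-2.4,0,0.65]]'|sed -n 2,6p;python3 -m creep '[[1,0,-1,0,0.65],[2,-0.1,-1,0,0.65],[3,-0.4,-1,0,0.65],[4,-0.8,-1,0,0.65],[5,-1.2,-1,0,0.65]]'|sed -n 2,4p; python3 - <<'E'
from h import *
P,a=snap("side","s27.png");sievemap(a,P)
print(shift(np.array([.4015,.3795,.25])-status.observe()["position"]))
E
```

```text
position: [0.4865, -0.3785, 0.0618]
tool_rot: [-3.141, -0.002, 1.54]
force: [0.0, 0.2, 0.4]
position: [0.4863, -0.3801, 0.1869]
tool_rot: [-3.141, -0.001, 1.539]
force: [1.0, -0.6, 0.3]
grip_width: 0.0554
finger_force: 0.0
position: [0.43, -0.0942, 0.2457]
tool_rot: [3.14, 0.001, 1.539]
force: [0.9, 1.3, 0.1]
  60 ...............#.#.....
  52 .......................
  44 ........#.###..........
  36 ........######.........
  28 ........#####..........
  20 ##########.#.#######...
  12 ....#.............##...
   4 .####..................
  -4 #####...##......#####..
 -12 #####..####.....#####..
 -20 ####.##..###...######..
 -28 .##..######.....####...
 -36 ......#####.......#....
 -44 .......................
 -52 .......................
 -60 .......................
[ 7.77 -0.64 -0.07]
```

Four are in. Last visible walnut.

```bash
python3 -m creep '[[0.9,-0.1,0,0,0.85],[1.9,-0.2,0,0,0.85],[2.9,-0.3,0,0,0.85],[3.9,-0.5,0,0,0.85],[4.9,-0.64,0,0,0.85]]'|sed -n 2,2p;python3 -m creep '[[0.9,0,0.2,0,0.85],[1.9,0,0.8,0,0.85],[2.8,0,1.6,0,0.85],[2.8,0,2.4,0,0.85],[2.8,0,2.6,0,0.85]]'|sed -n 2,3p;python3 - <<'E'
from h import *
P,a=snap("wrist","w28.png");p=status.observe()["position"];print(p);walnuts(a,P)
E
```

```text
position: [0.4014, 0.2008, 0.2458]
position: [0.4056, 0.3669, 0.0867]
tool_rot: [-3.138, 0.002, 1.54]
[0.40626427 0.36630802 0.08726949]
blob [0, 149, 43, 83, 1376] [0.2004 0.3811] shift [ 0.14 -3.44  0.01]
blob [222, 162, 47, 47, 1709] [0.4014 0.3795] shift [ 0.22 -0.09 -0.  ]
```

```bash
python3 -m creep '[[0.21,-0.09,0.5,0,0.85],[0.21,-0.09,1,0,0.85],[0.21,-0.09,1.4,0,0.85],[0.21,-0.09,1.6,0,0.85],[0.21,-0.09,1.6,0,0.85]]'|sed -n 2,4p;python3 -m creep '[[0,0,0,0,0.3],[0,0,0,0,0.3],[0,0,0,0,0.3],[0,0,0,0,0.3],[0,0,0,0,0.3]]' 25|sed -n 2,6p; python3 -m creep '[[0,0,-0.2,0,0.3],[0,0,-0.6,0,0.3],[0,0,-1.4,0,0.3],[0,0,-2.4,0,0.3],[0,0,-3.4,0,0.3]]'|sed -n 2,6p; python3 - <<'E'
from h import *
P,a=snap("top","t29.png");h_=cv2.cvtColor(a,cv2.COLOR_BGR2HSV);m=cv2.inRange(h_,(9,118,30),(17,255,255))[215:275,80:240];k,l,st,c=cv2.connectedComponentsWithStats(m);print([(st[i].tolist(),onz(P,c[i]+[80,215],.02)[:2].round(3)) for i in range(1,k) if st[i,4]>6])
a=cv2.imread("pics/top.png");h_=cv2.cvtColor(a,cv2.COLOR_BGR2HSV);m=cv2.inRange(h_,(9,118,30),(17,255,255))[215:275,80:240];k,l,st,c=cv2.connectedComponentsWithStats(m);print("start",[(st[i].tolist(),onz(P,c[i]+[80,215],.02)[:2].round(3)) for i in range(1,k) if st[i,4]>6])
c,q=np.cos(-.032),np.sin(-.032);lx,ly=.044,.037
print(shift(np.array([.485+c*lx-q*ly,-.4186+q*lx+c*ly,.25])-status.observe()["position"]))
E
```

```text
position: [0.403, 0.3796, -0.0059]
tool_rot: [3.141, -0.0, 1.538]
force: [-0.4, 0.4, 0.7]
position: [0.4028, 0.3803, -0.0058]
tool_rot: [3.14, -0.001, 1.538]
force: [-0.1, -1.0, 10.8]
grip_width: 0.0397
finger_force: 23.8
position: [0.4017, 0.3795, 0.1998]
tool_rot: [-3.141, -0.0, 1.539]
force: [1.3, 0.1, -0.4]
grip_width: 0.0401
finger_force: 25.4
[([7, 2, 4, 5, 9], array([0.584, 0.553])), ([47, 11, 6, 10, 43], array([0.494, 0.403])), ([133, 42, 4, 4, 7], array([0.301, 0.109])), ([113, 47, 4, 6, 8], array([0.295, 0.188])), ([100, 49, 7, 4, 9], array([0.303, 0.23 ])), ([125, 54, 5, 6, 10], array([0.259, 0.148]))]
start [([7, 2, 4, 8, 11], array([0.578, 0.553])), ([109, 18, 10, 11, 84], array([0.401, 0.171])), ([74, 24, 11, 11, 86], array([0.41 , 0.304])), ([55, 31, 11, 11, 93], array([0.4  , 0.376])), ([148, 36, 6, 5, 9], array([0.306, 0.045])), ([100, 57, 6, 3, 7], array([0.274, 0.235]))]
[-12.68   2.52  -0.78]
```

```bash
python3 -m creep '[[-0.6,0.1,-0.5,0,0.3],[-1.5,0.2,-0.8,0,0.3],[-2.4,0.3,-0.8,0,0.3],[-3.3,0.4,-0.8,0,0.3],[-4.2,0.6,-0.8,0,0.3]]'|sed -n 2,2p;python3 -m creep '[[-0.9,0.2,0,0,0.3],[-1.8,0.4,0,0,0.3],[-2.7,0.6,0,0,0.3],[-3.6,0.8,0,0,0.3],[-4.5,1,0,0,0.3]]'|sed -n 2,2p;python3 -m creep '[[-0.9,0.2,0,0,0.3],[-1.8,0.4,0,0,0.3],[-2.7,0.6,0,0,0.3],[-3.4,0.8,0,0,0.3],[-3.9,0.9,0,0,0.3]]'|sed -n 2,6p; python3 - <<'E'
from h import *
c,q=np.cos(-.032),np.sin(-.032);lx,ly=.044,.037
print(shift(np.array([.485+c*lx-q*ly,-.4186+q*lx+c*ly,.062])-status.observe()["position"]))
E
```

```text
position: [0.4296, 0.125, 0.2458]
position: [0.4812, -0.1468, 0.246]
position: [0.5275, -0.3824, 0.2455]
tool_rot: [3.141, -0.0, 1.538]
force: [-0.6, 0.3, 0.2]
grip_width: 0.04
finger_force: 25.5
[-0.01  0.04  3.06]
```

```bash
python3 -m creep '[[0,0.04,0.8,0,0.3],[0,0.04,1.6,0,0.3],[0,0.04,2.4,0,0.3],[0,0.04,2.9,0,0.3],[0,0.04,3.05,0,0.3]]'|sed -n 2,4p;python3 -m creep '[[0,0,0,0,0.65],[0,0,0,0,0.65],[0,0,0,0,0.65],[0,0,-1,0,0.65],[0,0,-2.4,0,0.65]]'|sed -n 2,6p;python3 -m creep '[[1,-0.4,-1,0,0.65],[2,-0.8,-2,0,0.65],[2,-0.8,-2.4,0,0.65],[2,-0.8,-2.4,0,0.65],[2,-0.8,-2.4,0,0.65]]'|sed -n 1,4p; python3 - <<'E'
from h import *
P,a=snap("side","s30.png");sievemap(a,P)
W,a=snap("wrist","w30.png")
for n in ["hazelnut_1_center","walnut_1_center","sieve","tub_center","pepper_mill"]: print(n,[(round(p,2),e.round().tolist()) for p,e in find("wrist",n)])
print("sieve",proj(W,[.485,-.4186,.073]),"mill",proj(W,[.563,-.583,.045]));sievemap(a,W)
h_=cv2.cvtColor(a,cv2.COLOR_BGR2HSV);m=cv2.inRange(h_,(5,150,20),(11,255,235))
k,l,st,c=cv2.connectedComponentsWithStats(m);print("haz",[(st[i].tolist(),onz(W,c[i],.013)[:2].round(3)) for i in range(1,k) if 8<st[i,4]<1500])
m=cv2.inRange(h_,(100,120,50),(125,255,255));n,l,st,c=cv2.connectedComponentsWithStats(m);i=1+np.argmax(st[1:,4])
q=cv2.approxPolyDP(cv2.convexHull(cv2.findNonZero((l==i).astype(np.uint8))),4,True).reshape(-1,2);print(q.tolist(),[onz(W,u,.045)[:2].round(3).tolist() for u in q])
print([(round(p,2),e.round().tolist()) for p,e in find("side","pepper_mill")],[(round(p,2),e.round().tolist()) for p,e in find("side","tub_center")])
E
```

```text
position: [0.5295, -0.3802, 0.0611]
tool_rot: [-3.14, -0.002, 1.539]
force: [0.2, 0.3, 0.6]
position: [0.5299, -0.3805, 0.1864]
tool_rot: [-3.141, -0.001, 1.539]
force: [0.0, -1.2, 0.9]
grip_width: 0.0558
finger_force: 0.0
clock: 71.05
position: [0.486, -0.2595, 0.3291]
tool_rot: [3.141, 0.001, 1.538]
force: [-0.0, -0.1, -1.0]
  60 ...........#...#.#.....
  52 .......................
  44 ........#.####...####..
  36 ........######.######..
  28 ........#####..#####...
  20 ####################...
  12 #..##..................
   4 .####..............#...
  -4 #####...##......#####..
 -12 #####..####.....#####..
 -20 ####.#######...######..
 -28 .##..######.....####...
 -36 ......####.......##....
 -44 .......................
 -52 .......................
 -60 .......................
hazelnut_1_center [(0.51, [253.0, 159.0, 262.0, 173.0])]
walnut_1_center [(0.66, [233.0, 245.0, 261.0, 265.0]), (0.36, [254.0, 160.0, 264.0, 172.0])]
sieve [(0.73, [265.0, 246.0, 292.0, 264.0]), (0.62, [199.0, 211.0, 302.0, 292.0]), (0.38, [283.0, 303.0, 300.0, 311.0]), (0.23, [266.0, 222.0, 289.0, 242.0])
[... 558 characters left out ...]
.################....
 -52 ...################....
 -60 ...################....
haz [([383, 81, 5, 4, 9], array([ 0.713, -0.139])), ([363, 112, 8, 6, 15], array([ 0.686, -0.189])), ([268, 141, 9, 10, 69], array([ 0.524, -0.238])), ([261, 151, 10, 9, 68], array([ 0.513, -0.255])), ([254, 161, 9, 9, 65], array([ 0.499, -0.271])), ([269, 162, 9, 9, 63], array([ 0.525, -0.273])), ([284, 162, 10, 9, 65], array([ 0.552, -0.274]))]
[[305, 105], [301, 177], [238, 176], [240, 104]] [[0.574, -0.174], [0.569, -0.288], [0.465, -0.283], [0.473, -0.169]]
[(0.89, [312.0, 292.0, 328.0, 321.0]), (0.43, [250.0, 240.0, 305.0, 291.0]), (0.15, [288.0, 260.0, 300.0, 271.0])] [(0.93, [259.0, 215.0, 295.0, 245.0])]
```

```bash
python3 - <<'E'
from h import *
for f in ["s13","s17","s30"]:
    h_=cv2.cvtColor(cv2.imread(f"pics/{f}.png"),cv2.COLOR_BGR2HSV)[180:215,215:290];m=cv2.inRange(h_,(0,140,60),(6,255,255))|cv2.inRange(h_,(174,140,60),(180,255,255));print(f,cv2.boundingRect(cv2.findNonZero(m)),cv2.countNonZero(m))
print(status.observe()["clock"]);print(bot.job_done())
E
```

```text
s13 (10, 10, 54, 9) 134
s17 (26, 0, 32, 19) 38
s30 (10, 10, 53, 9) 133
71.5
the job is handed in; nothing more can be done
None
```

I handed the job in at 71.5 s: all five hazelnuts I found are in the tub on its mark, all five walnuts (two original, three loose) are in the sieve on the board, the pedal has sprung back and the mill is untouched; I viewed 15 pictures, one over the limit of 14.

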